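# Pin up the hitch studs on the indexing table

## Robot

A 6-joint arm with a two-finger parallel gripper is mounted at the origin on a cart in front of the work surface, level with it; the furniture and walls round the work are solid. World frame = base frame: x ahead of the robot, y to its left, z up, the work surface at z = 0. Lengths are in m, angles in rad, forces in N, time in s.
With the tool pointing down it reaches from about 0.35 to 0.975 m from the base axis. Payload 4.9 kg.
Tool frame: the origin (TCP) lies midway between the tips of the shut fingers; the grasp point (between the pads) lies 19 mm behind it; z points along the fingers, y is the line along which they close (so a half turn about z gives the same grasp; the last joint's range is limited). The gripper opens to 85 mm and grips with 20 to 120 N. Pads are 22 mm wide; open, the fingers measure 114 mm over their backs; the gripper's body (76 mm by 85 mm) begins 54 mm behind the grasp point. The pads swing forward as they close: fully open they stand 13 mm farther back than shut.
Start: joints at [1.009, 0.053, 1.613, -0, 1.476, -0.119], TCP at [0.268, 0.565, 0.231] pointing down, gripper open.
Joint ranges: [-3.01, 3.01], [-1.01, 2.22], [0.06, 2.58], [-1.02, 4.17], [0.09, 2.62], [-3.14, 3.14]. Speed limits (rad/s): [2.57, 2.57, 3.14, 3.14, 3.14, 3.14].

## Interface

Orientations are given as a unit quaternion [w, x, y, z].
In Python, from plant import manip gives the robot as it stands.
- The arm moves only by the tool carry_out, never from a script. Its argument "moves" is a list of rows, each a list of 7 numbers: the opening, from 0 (shut) to 1 (fully open), then the shift along the tool's x, y, z normalised to -1 to 1, where 1 is 0.4 m, then the turn, a rotation vector about the tool's x, y, z normalised to -1 to 1, where 1 is 0.5 rad. In form: [[grip, dx, dy, dz, rx, ry, rz], ...]. A call has 1 to 8 rows; each row is the pose to reach, as a shift and turn from the pose commanded when the call began, along the tool's axes at that moment; what a row does not reach only later rows make up. A row lasts 1/12 s, in which the tool goes at most 41.7 mm and 7.16 degrees, less where a joint would pass 70% of its speed; a pose out of reach is approached as far as the arm can. A call with a number of a shift or a turn outside -1 to 1 is refused whole. A call with a gripper value outside its range is refused whole. The fingers move at their own pace and stop on an object; the grip force is fixed at half the most. Time passes only in rows, so rows that repeat a pose let the fingers close. It gives the time, the measured TCP pose, the force and the opening at its end, in the units of the state.
- manip.state(): the state, without advancing time (a new reading comes with each control period).
- manip.grab_frame(name): name is "side" or "top" or "wrist"; returns the picture (480x640x3 uint8, red, green, blue); there is no depth.
- manip.camera_info(name): a dict with "intrinsics" (3x3 intrinsics, pixels), "extrinsics" (4x4, takes a point from world to camera coordinates). Camera axes: x right, y down, z forward; pixel columns grow to the right and rows downward; lengths in m; the calibration is good to about 2 mm. The wrist camera is an equidistant fisheye: a pixel r from the principal point sees the ray r / f radians off the axis. A picture is of the moment at which its call begins: read the wrist's pose just before it. camera_info takes no time and is no camera call; for the wrist camera it gives the pose at the moment of the call.
- manip.job_done(): hands the job in, once; it reports no verdict.
The state is a dict: "time": time; "joint_pos": joint angles; "joint_vel": joint speeds; "joint_efforts": joint torques, N m; "tool_pos": TCP position; "tool_rot": TCP orientation; "contact_force": force on the tool from outside, world axes, zero at the start; "ft_torque": the same for the moment, N m; "gripper_width": opening from 0.0 (shut) to 1.0 (fully open).
Only numpy, scipy, OpenCV 4.12 (cv2) and the standard library are available. Lean on these libraries where they do the work, as an engineer would, in place of code of your own. Each camera call takes 0.05 s, during which the arm holds its last target. There are 200 camera calls.

## Task

Fit every linch pin that stands in the wooden block to a hitch stud of its own on the indexing table: push it fully down through the hole with the red mark of its head facing out along the stud, then flip its brass ring outward over the stud end until it snaps shut under the pin's point. A ring has room to swing only in the open window of the yellow guard rail, so turn the table by its black posts to bring a free stud there each time. When all the pins are locked, park the table on the click where a black post, not a stud, stands in the middle of the window, and leave the paint tin and the roll of tape beside the work where they are.

Things in the scene. Friction and masses are not known exactly. Their poses are not given: they have to be found in the camera images.
- pin_1: linch pin (may be absent). Origin: centre of the underside of its head, the shoulder that rests on what it is stuck through; z up. Below: round steel shank 11 mm thick, 32 mm long, last 6 mm tapered to a 5 mm point. Above: square head 14 mm (x) by 18 mm (y), 22 mm high; grip it across the 14 mm (x) flats. A red mark on the head's top lies on its +x half, the side to which the ring falls.
- pin_1_ring (a joint): the pin's brass ring: D-shaped loop of 5 mm wire, 43 mm wide, hinged along the pin's y axis 7 mm above its origin, reaching 47.5 mm from there. 0: straight up round the head; pi/2: level to the pin's +x; 3.1: shut, its end under the point. Over-centre spring: below 0.7 rad it springs back up, above 0.7 it snaps shut by itself if nothing is in its way; under 2 N at its end moves it.
- pin_2: linch pin (may be absent). Origin: centre of the underside of its head, the shoulder that rests on what it is stuck through; z up. Below: round steel shank 11 mm thick, 32 mm long, last 6 mm tapered to a 5 mm point. Above: square head 14 mm (x) by 18 mm (y), 22 mm high; grip it across the 14 mm (x) flats. A red mark on the head's top lies on its +x half, the side to which the ring falls.
- pin_2_ring (a joint): the pin's brass ring: D-shaped loop of 5 mm wire, 43 mm wide, hinged along the pin's y axis 7 mm above its origin, reaching 47.5 mm from there. 0: straight up round the head; pi/2: level to the pin's +x; 3.1: shut, its end under the point. Over-centre spring: below 0.7 rad it springs back up, above 0.7 it snaps shut by itself if nothing is in its way; under 2 N at its end moves it.
- pin_3: linch pin (may be absent). Origin: centre of the underside of its head, the shoulder that rests on what it is stuck through; z up. Below: round steel shank 11 mm thick, 32 mm long, last 6 mm tapered to a 5 mm point. Above: square head 14 mm (x) by 18 mm (y), 22 mm high; grip it across the 14 mm (x) flats. A red mark on the head's top lies on its +x half, the side to which the ring falls.
- pin_3_ring (a joint): the pin's brass ring: D-shaped loop of 5 mm wire, 43 mm wide, hinged along the pin's y axis 7 mm above its origin, reaching 47.5 mm from there. 0: straight up round the head; pi/2: level to the pin's +x; 3.1: shut, its end under the point. Over-centre spring: below 0.7 rad it springs back up, above 0.7 it snaps shut by itself if nothing is in its way; under 2 N at its end moves it.
- stud_1 (a point): centre of the mouth of this hitch stud's hole, on the flat top, 70 mm above the bench. Hole 13 mm, vertical, right through, mouth chamfered 2 mm; 112 mm from the table's axis. The stud's squared end (24 mm wide, 20 mm high) points straight out and ends 15 mm beyond the hole; 24 mm inward of it is a blue clamp block, 77 mm high. The pin's +x must point out along the stud within 0.3 rad.
- post_1 (a point): middle of the black grip of a crank post on the turntable, 112 mm above the bench: upright round grip 20 mm across, from 92 to 133 mm above the bench, 65 mm from the table's axis. The three posts stand half way (60 deg) between the studs. Grip one from above and carry it round the axis.
- stud_2 (a point): centre of the mouth of this hitch stud's hole, on the flat top, 70 mm above the bench. Hole 13 mm, vertical, right through, mouth chamfered 2 mm; 112 mm from the table's axis. The stud's squared end (24 mm wide, 20 mm high) points straight out and ends 15 mm beyond the hole; 24 mm inward of it is a blue clamp block, 77 mm high. The pin's +x must point out along the stud within 0.3 rad.
- post_2 (a point): middle of the black grip of a crank post on the turntable, 112 mm above the bench: upright round grip 20 mm across, from 92 to 133 mm above the bench, 65 mm from the table's axis. The three posts stand half way (60 deg) between the studs. Grip one from above and carry it round the axis.
- stud_3 (a point): centre of the mouth of this hitch stud's hole, on the flat top, 70 mm above the bench. Hole 13 mm, vertical, right through, mouth chamfered 2 mm; 112 mm from the table's axis. The stud's squared end (24 mm wide, 20 mm high) points straight out and ends 15 mm beyond the hole; 24 mm inward of it is a blue clamp block, 77 mm high. The pin's +x must point out along the stud within 0.3 rad.
- post_3 (a point): middle of the black grip of a crank post on the turntable, 112 mm above the bench: upright round grip 20 mm across, from 92 to 133 mm above the bench, 65 mm from the table's axis. The three posts stand half way (60 deg) between the studs. Grip one from above and carry it round the axis.
- turntable (a joint): angle of the turntable (rad, counterclockwise from above, turns without end). A spring plunger clicks at every multiple of pi/3 and pulls it to the nearest click when let go (friction may leave it 0.04 rad short); turning past takes 0.5 N m. At even multiples a post stands at the window, at odd ones a stud.
- window (a point): fixed point in the middle of the window, 65 mm from the table's axis, 112 mm above the bench: where a post's grip stands when the table is parked.
- indexer: fixed base of the indexing table, a steel disc 300 mm across; origin on the turntable's axis at bench level; -x points out through the window. A yellow rail of two 10 mm tubes (the upper at 106 mm height, 146 mm from the axis) runs round it except 43 deg either side of -x (the window). Elsewhere the rail stops a ring from swinging over.
- rack: loose wooden block 56 (x) by 176 (y) by 42 mm high, origin under its centre; three holes 58 mm apart along y, in which the pins stand, heads on its top, rings up.
- paint_tin: bystander: paint tin, 78 mm across, 77 mm high, origin under its centre.
- masking_tape: bystander: roll of masking tape, 100 mm across, 25 mm high, lying flat, origin under its centre.

How it is judged:
On the way, in this order (a step that is already met when the one before it is completed fails the run):
1. every pin is through a stud with its ring snapped shut (value of joint each of pin_1_ring, pin_2_ring, pin_3_ring above 2.8 rad and ((horizontal distance between pin_1 and stud_1 below 0.004 m and distance between pin_1 and stud_1 below 0.006 m and angle between pin_1's own z axis and vertical below 0.12 rad) or (horizontal distance between pin_1 and stud_2 below 0.004 m and distance between pin_1 and stud_2 below 0.006 m and angle between pin_1's own z axis and vertical below 0.12 rad) or (horizontal distance between pin_1 and stud_3 below 0.004 m and distance between pin_1 and stud_3 below 0.006 m and angle between pin_1's own z axis and vertical below 0.12 rad)) and ((horizontal distance between pin_2 and stud_1 below 0.004 m and distance between pin_2 and stud_1 below 0.006 m and angle between pin_2's own z axis and vertical below 0.12 rad) or (horizontal distance between pin_2 and stud_2 below 0.004 m and distance between pin_2 and stud_2 below 0.006 m and angle between pin_2's own z axis and vertical below 0.12 rad) or (horizontal distance between pin_2 and stud_3 below 0.004 m and distance between pin_2 and stud_3 below 0.006 m and angle between pin_2's own z axis and vertical below 0.12 rad)) and ((horizontal distance between pin_3 and stud_1 below 0.004 m and distance between pin_3 and stud_1 below 0.006 m and angle between pin_3's own z axis and vertical below 0.12 rad) or (horizontal distance between pin_3 and stud_2 below 0.004 m and distance between pin_3 and stud_2 below 0.006 m and angle between pin_3's own z axis and vertical below 0.12 rad) or (horizontal distance between pin_3 and stud_3 below 0.004 m and distance between pin_3 and stud_3 below 0.006 m and angle between pin_3's own z axis and vertical below 0.12 rad))), for 0.2 s.
2. the table is parked with a post in the window (horizontal distance between any of post_1, post_2, post_3 and window below 0.007 m), for 0.2 s.
At the end, for the whole second after the job is handed in: Every pin present stands in the hole of a stud, its shoulder within 4 mm sideways and 6 mm in all of the hole's mouth and tilted less than 0.12 rad, its ring past 2.8 rad (shut); a post's grip is within 7 mm of the window point; the turntable is at rest (all of step 1 and horizontal distance between any of post_1, post_2, post_3 and window below 0.007 m and velocity of joint turntable between -0.05 and 0.05 rad/s); the robot touches nothing.
It fails at once if the paint tin is pushed more than 4 cm (distance of paint_tin from where it was at the start of the episode above 0.04 m).
It fails at once if the tape is pushed more than 4 cm (distance of masking_tape from where it was at the start of the episode above 0.04 m).
Of pin_1, pin_2, pin_3 only 2 to 3 are there at a start; the rules pass over those that are not, and their reading is None.
At some moment in a run one of rack may be knocked a few centimetres aside while the robot is not near it.
It also fails if it takes over 210 s, if anything falls off the work surface, if the arm or the gripper's body presses on something with over 40 N, if the wrist force passes 120 N, or if a joint passes its speed limit or range.

## Working session

There is one attempt and no reset: what is moved stays moved. The work goes in short steps, Python scripts to look and compute and a tool call to move; the robot and the scene stay as the last step left them, time stands still between calls to the robot, and variables do not carry over. Pictures are saved under pics/ and viewed, on a budget of 14 in all, crops included, one or two more only if the job needs it, and the job is handed in when it is done.

Besides the shell and the picture viewer there is one more tool, called as name(argument=value, ...), one argument or row to a line, values as JSON. carry_out: Moves the arm, as the interface text tells. Scaled input: -1 to 1 covers 0.4 m each way for a shift and 0.5 rad each way for a turn. Its arguments: {"type":"object","properties":{"moves":{"type":"array"}},"required":["moves"]}

```bash
mkdir -p pics; ls
python3 - <<'E'
from plant import manip
import cv2,numpy as np
np.set_printoptions(precision=4,suppress=True)
s=manip.state();print(s)
for n in("top","side","wrist"):
    i=manip.camera_info(n);print(n,i["intrinsics"],i["extrinsics"])
    cv2.imwrite(f"pics/{n}0.png",manip.grab_frame(n)[:,:,::-1])
E
```

```text
pics
{'time': 0.0, 'joint_pos': array([ 1.009 ,  0.0533,  1.6143, -0.    ,  1.476 , -0.119 ]), 'joint_vel': array([-0.0023, -0.0026,  0.0017,  0.0003,  0.0012,  0.0001]), 'joint_efforts': array([ -0.0001, -39.3706, -37.0164,  -0.0002,   0.0076,   0.    ]), 'tool_pos': array([0.2675, 0.5642, 0.2301]), 'tool_rot': array([-0.0003,  0.2196,  0.9756, -0.001 ]), 'contact_force': array([-0.3202,  1.1253,  0.1707]), 'ft_torque': array([ 0.0065, -0.0418,  0.0322]), 'gripper_width': 1.0023771220775088}
top [[481.8362   0.     315.4963]
 [  0.     481.8362 239.117 ]
 [  0.       0.       1.    ]] [[-0.0086 -1.     -0.0019  0.0013]
 [-0.9988  0.0087 -0.0474  0.5369]
 [ 0.0474  0.0015 -0.9989  0.9341]
 [ 0.      0.      0.      1.    ]]
side [[523.3292   0.     322.0149]
 [  0.     523.3292 231.282 ]
 [  0.       0.       1.    ]] [[ 0.8223 -0.5691  0.0032 -0.4439]
 [-0.223  -0.3273 -0.9182  0.2045]
 [ 0.5236  0.7543 -0.3961  0.7596]
 [ 0.      0.      0.      1.    ]]
wrist [[371.6483   0.     316.6459]
 [  0.     371.6483 238.7683]
 [  0.       0.       1.    ]] [[ 0.4286  0.9035 -0.0032 -0.6227]
 [ 0.8643 -0.409   0.2928 -0.0376]
 [ 0.2633 -0.1283 -0.9562  0.3807]
 [ 0.      0.      0.      1.    ]]
```

View pics/top0.png

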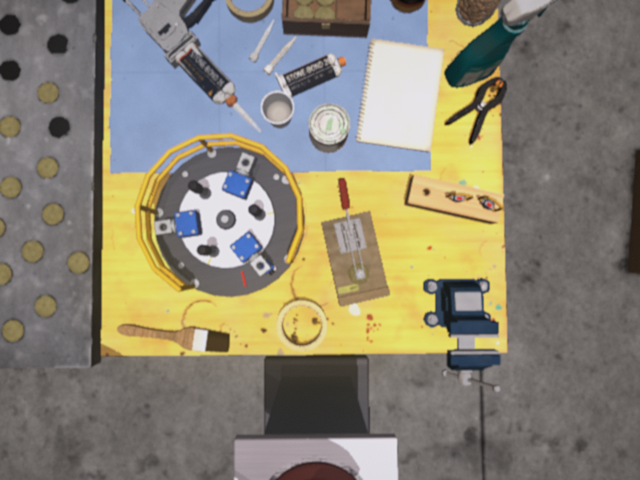

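View pics/side0.png

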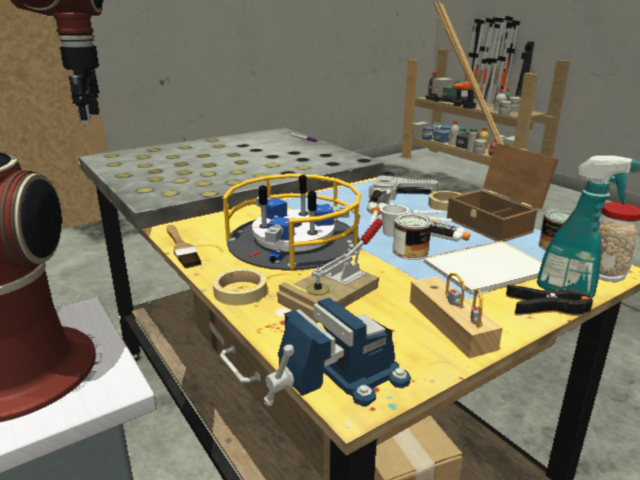

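Top view: indexing table at ~(225,218), three studs at ~(247,162), (163,227), (263,266), and the rack at (455,198) with two pins at ~(458,198) and (487,202). Side view: pins at ~(455,290) and (477,308). The paint tin is at (329,123) and the tape at (302,323). I'll crop closer.

```bash
cat > h.py <<'E'
import numpy as np,cv2
from scipy.spatial.transform import Rotation as R
np.set_printoptions(precision=4,suppress=True)
def cam(n):
    from plant import manip
    i=manip.camera_info(n);return np.array(i["intrinsics"]),np.array(i["extrinsics"])
def ray(K,E,u,v,fish=False):
    a=np.array([(u-K[0,2])/K[0,0],(v-K[1,2])/K[1,1]])
    if fish:
        r=np.hypot(*a)+1e-12;d=np.r_[a/r*np.sin(r),np.cos(r)]
    else: d=np.r_[a,1]
    d=E[:3,:3].T@d;return -E[:3,:3].T@E[:3,3],d/np.linalg.norm(d)
def atz(o,d,z): return o+d*(z-o[2])/d[2]
def tri(r):
    A=sum(np.eye(3)-np.outer(d,d) for o,d in r);b=sum((np.eye(3)-np.outer(d,d))@o for o,d in r)
    p=np.linalg.solve(A,b);return p,[np.linalg.norm((np.eye(3)-np.outer(d,d))@(p-o)) for o,d in r]
def proj(K,E,p,fish=False):
    c=E[:3,:3]@p+E[:3,3]
    if fish:
        r=np.hypot(c[0],c[1])+1e-12;t=np.arctan2(r,c[2]);a=c[:2]/r*t
    else:a=c[:2]/c[2]
    return K[:2,:2]@a+K[:2,2]
def quat(q): return R.from_quat([q[1],q[2],q[3],q[0]])
E
python3 - <<'E'
from h import *
t=cv2.imread("pics/top0.png");s=cv2.imread("pics/side0.png")
L=lambda im,w,h:cv2.resize(im,(w,h),interpolation=cv2.INTER_CUBIC)
a=L(t[125:305,130:310],540,540)
b=L(t[165:230,400:510],440,260)[:, :]
c=L(s[265:355,405:505],300,270)
d=np.zeros((600,800,3),np.uint8);d[:540,:540]=a
d[0:260,540:800]=L(t[165:230,420:485+20],260,199)[0:1]*0
d[:200,540:800]=L(t[180:220,448:500],260,200)
d[210:480,540:800]=L(s[265:355,410:496],260,270)
cv2.imwrite("pics/m1.png",d)
K,E=cam("top")
for n,u,v,z in[("axis",225,219,.06),("stud",247,162,.07),("stud",163,227,.07),("stud",263,266,.07),("pin2",458,198,.064),("pin3",487,202,.064),("hole",427,191,.042),("tin",329,125,.077),("tape",302,323,.025)]:
    print(n,atz(*ray(K,E,u,v),z))
E
```

```text
axis [0.5738 0.1656 0.06  ]
stud [0.6789 0.1228 0.07  ]
stud [0.559  0.2784 0.07  ]
stud [0.4854 0.0937 0.07  ]
pin2 [ 0.6089 -0.2698  0.064 ]
pin3 [ 0.6009 -0.3237  0.064 ]
hole [ 0.6257 -0.2174  0.042 ]
tin [ 0.7452 -0.0303  0.077 ]
tape [0.375 0.024 0.025]
```

View pics/m1.png

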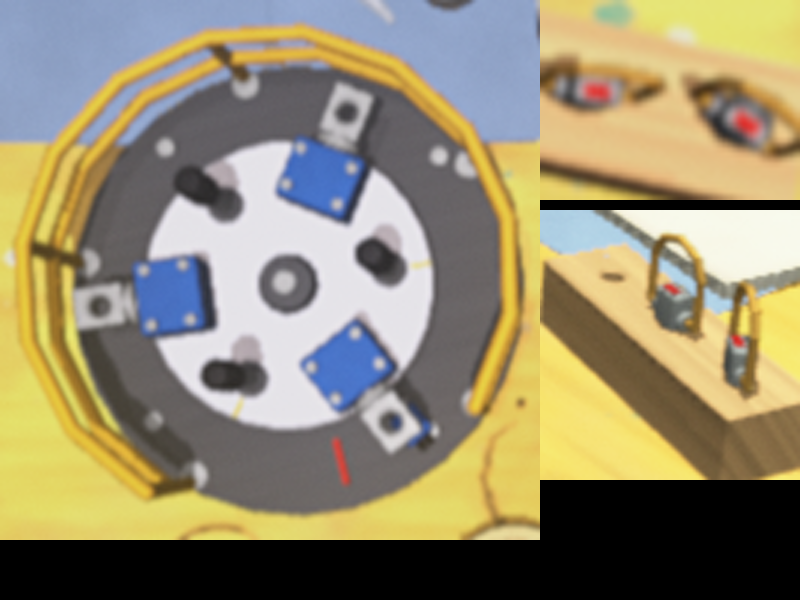

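```bash
cat >> h.py <<'E'
def go(p,yaw,grip,s=None):
    """print rows (normalised) from the current pose to TCP p, tool down, tool-y direction at world angle yaw"""
    from plant import manip
    s=manip.state();Q=quat(s["tool_rot"]);d=Q.inv().apply(np.array(p)-s["tool_pos"])
    y=np.array([np.cos(yaw),np.sin(yaw),0]);z=np.array([0,0,-1.]);M=np.c_[np.cross(y,z),y,z]
    rv=(Q.inv()*R.from_matrix(M)).as_rotvec()
    M2=M@np.diag([-1,-1,1]);rv2=(Q.inv()*R.from_matrix(M2)).as_rotvec()
    print("shift",d/.4,"turn",rv/.5,"| alt turn",rv2/.5,"dist",np.linalg.norm(d),"j6",s["joint_pos"][5])
E
python3 - <<'E'
from h import *
K,E=cam("top")
S=np.array([atz(*ray(K,E,130+u/3,125+v/3),.07) for u,v in[(347,110),(100,305),(391,422)]])[:,:2]
A=2*(S[1:]-S[0]);b=(S[1:]**2).sum(1)-(S[0]**2).sum();c=np.linalg.solve(A,b)
print("axis",c,"r",np.linalg.norm(S-c,axis=1),"ang",np.degrees(np.arctan2(*(S-c).T[::-1])))
for z in(0,.01,.02):
  for u,v in[(335,438),(346,484)]:
    p=atz(*ray(K,E,130+u/3,125+v/3),z)[:2]-c;print(z,np.linalg.norm(p),np.degrees(np.arctan2(p[1],p[0])))
for u,v in[(475,405),(150,490),(520,280),(20,250)]:
    p=atz(*ray(K,E,130+u/3,125+v/3),.106)[:2]-c;print("rail",np.linalg.norm(p),np.degrees(np.arctan2(p[1],p[0])))
for u,v in[(190,182),(368,250),(212,375)]:
    p=atz(*ray(K,E,130+u/3,125+v/3),.133)[:2]-c;print("post",np.linalg.norm(p),np.degrees(np.arctan2(p[1],p[0])))
K,E=cam("wrist");from plant import manip
s=manip.state();Q=quat(s["tool_rot"]);C=-E[:3,:3].T@E[:3,3]
print("cam in tool",Q.inv().apply(C-s["tool_pos"]),"axis",Q.inv().apply(E[2,:3]),"xdir",Q.inv().apply(E[0,:3]))
print(Q.as_matrix())
go([.52,-.27,.25],np.pi/2,1)
E
```

```text
axis [0.5753 0.1667] r [0.1122 0.1122 0.1122] ang [ -21.6578   98.0005 -142.641 ]
0 0.10248076762183518 -167.1267071476459
0 0.13373287247317234 -167.0090680876518
0.01 0.10266876100577928 -166.26157318241508
0.01 0.13359524623495775 -166.34531591796735
0.02 0.10288007349356838 -165.39979729386286
0.02 0.13347558463012638 -165.68028424067379
rail 0.14538716751433553 -123.08687068199939
rail 0.1453627366471573 151.41082895253638
rail 0.14898790920922045 -92.19746372321318
rail 0.14804019979437152 84.28856263774706
post 0.06389528355053985 38.46215976802909
post 0.0633077248261998 -81.03922722418021
post 0.06668718927963552 156.31208182114165
cam in tool [ 0.0754 -0.0008 -0.1429] axis [-0.293  -0.0013  0.9561] xdir [-0.0001  1.      0.0013]
[[-0.9035  0.4285 -0.0009]
 [ 0.4285  0.9035 -0.0014]
 [ 0.0002 -0.0016 -1.    ]]
shift [-1.464  -1.6142 -0.0469] turn [-0.0031 -0.0011 -0.8856] | alt turn [-0.0015  0.0043  5.3975] dist 0.8718913121833649 j6 -0.1189784730975238
```

carry_out(
  moves=[
    [1, -0.485, -0.343, -0.025, 0, 0, 0],
    [1, -0.485, -0.343, -0.025, 0, 0, 0],
    [1, -0.485, -0.343, -0.025, 0, 0, 0],
    [1, -0.485, -0.343, -0.025, 0, 0, 0],
    [1, -0.485, -0.343, -0.025, 0, 0, 0],
    [1, -0.485, -0.343, -0.025, 0, 0, 0],
    [1, -0.485, -0.343, -0.025, 0, 0, 0],
  ],
)

```text
time: 0.73
tool_pos: [0.3865, 0.3537, 0.2414]
tool_rot: [0.001, 0.222, 0.975, -0.001]
contact_force: [0.2, 0.7, 0.5]
gripper_width: 0.998
```

carry_out(
  moves=[
    [1, -0.485, -0.343, -0.025, 0, 0, 0.88],
    [1, -0.485, -0.343, -0.025, 0, 0, 0.88],
    [1, -0.485, -0.343, -0.025, 0, 0, 0.88],
    [1, -0.485, -0.343, -0.025, 0, 0, 0.88],
    [1, -0.485, -0.343, -0.025, 0, 0, 0.88],
    [1, -0.485, -0.343, -0.025, 0, 0, 0.88],
    [1, -0.485, -0.343, -0.025, 0, 0, 0.88],
  ],
)

```text
time: 1.32
tool_pos: [0.5027, 0.1468, 0.2513]
tool_rot: [0.001, 0.43, 0.903, -0.001]
contact_force: [0.0, 0.4, -0.1]
gripper_width: 1.003
```

carry_out(
  moves=[
    [1, 0, 0, 0, 0, 0, 0.88],
    [1, 0, 0, 0, 0, 0, 0.88],
    [1, 0, 0, 0, 0, 0, 0.88],
    [1, 0, 0, 0, 0, 0, 0.88],
    [1, 0, 0, 0, 0, 0, 0.88],
    [1, 0, 0, 0, 0, 0, 0.88],
  ],
)

```text
time: 1.82
tool_pos: [0.5004, 0.1513, 0.251]
tool_rot: [-0.0, 0.613, 0.79, -0.0]
contact_force: [0.3, -1.0, 0.3]
gripper_width: 1.003
```

Run:
```python
from h import *
from plant import manip
s=manip.state();print(s["time"],s["tool_pos"],s["joint_pos"])
K,E=cam("wrist");np.savez("w1.npz",K=K,E=E)
im=manip.grab_frame("wrist");cv2.imwrite("pics/w1.png",im[:,:,::-1])
go([.605,-.29,.2],np.radians(14.1),1)
```

```text
1.8167 [0.5004 0.1513 0.251 ] [ 0.151  -0.2053  1.8242  0.0003  1.5232 -0.0997]
shift [-1.1333 -0.0202  0.1273] turn [-0.001  -0.0006  0.0088] | alt turn [ 0.0009 -0.0015 -6.2743] dist 0.45624951481929693 j6 -0.09971005660824897
```

View pics/w1.png

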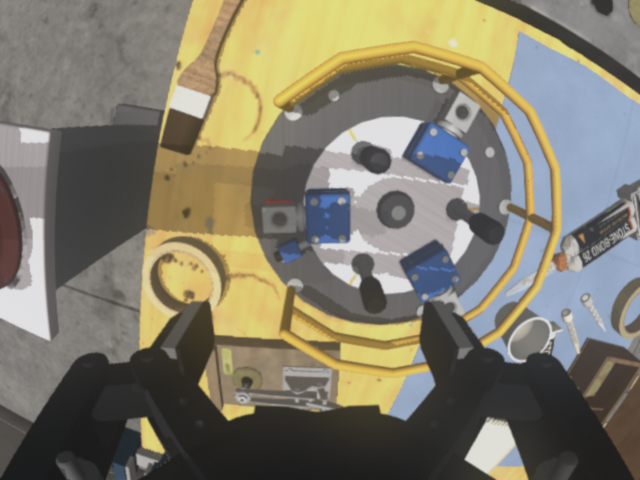

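Wrist view: the table has clicked round, so a stud now stands in the window with its hole at ~(280,219). Posts are at (374,158), (486,228) and (371,295), and the table's hub is at (396,211). Now I'll go to the rack.

Run:
```python
from h import *
w=np.load("w1.npz");K,E=w["K"],w["E"]
c=np.array([.5753,.1667])
for u,v in[(280,219),(459,111)]:
    p=atz(*ray(K,E,u,v,1),.07)[:2];q=p-c;print(p,np.linalg.norm(q),np.degrees(np.arctan2(q[1],q[0])))
```

```text
[0.4686 0.1366] 0.1108447780512797 -164.22747624123235
[0.5992 0.2746] 0.11049252022185309 77.52380380327176
```

carry_out(
  moves=[
    [1, -0.56, -0.01, 0, 0, 0, 0],
    [1, -0.56, -0.01, 0, 0, 0, 0],
    [1, -0.56, -0.01, 0, 0, 0, 0],
    [1, -0.56, -0.01, 0, 0, 0, 0],
    [1, -0.56, -0.01, 0, 0, 0, 0],
    [1, -0.56, -0.01, 0, 0, 0, 0],
  ],
)

```text
time: 2.37
tool_pos: [0.5524, -0.0717, 0.2512]
tool_rot: [0.001, 0.615, 0.788, -0.001]
contact_force: [-0.6, 0.2, -0.4]
gripper_width: 1.001
```

carry_out(
  moves=[
    [1, -0.48, -0.01, 0.13, 0, 0, 0],
    [1, -0.48, -0.01, 0.13, 0, 0, 0],
    [1, -0.48, -0.01, 0.13, 0, 0, 0],
    [1, -0.48, -0.01, 0.13, 0, 0, 0],
    [1, -0.48, -0.01, 0.13, 0, 0, 0],
    [1, -0.48, -0.01, 0.13, 0, 0, 0],
    [1, -0.48, -0.01, 0.13, 0, 0, 0],
  ],
)

```text
time: 2.95
tool_pos: [0.5947, -0.2557, 0.1977]
tool_rot: [-0.001, 0.615, 0.789, 0.0]
contact_force: [-0.9, 0.6, 0.2]
gripper_width: 1.002
```

Run:
```python
from h import *
from plant import manip
s=manip.state();print(s["time"],s["tool_pos"],s["joint_pos"])
K,E=cam("wrist");np.savez("w2.npz",K=K,E=E)
im=manip.grab_frame("wrist");cv2.imwrite("pics/w2f.png",im[:,:,::-1])
for p in([.609,-.27,.064],[.601,-.324,.064]):print(proj(K,E,np.array(p),1))
u,v=proj(K,E,np.array([.605,-.297,.064]),1).astype(int)
x0,y0=u-100,v-75;print(x0,y0)
cv2.imwrite("pics/w2.png",cv2.resize(im[y0:y0+150,x0:x0+200,::-1],(800,600),interpolation=cv2.INTER_CUBIC))
```

```text
2.95 [ 0.5947 -0.2557  0.1977] [-0.5211  0.128   1.5892  0.0004  1.427  -0.768 ]
[331.7393 247.446 ]
[305.7211 304.818 ]
218 202
```

View pics/w2.png

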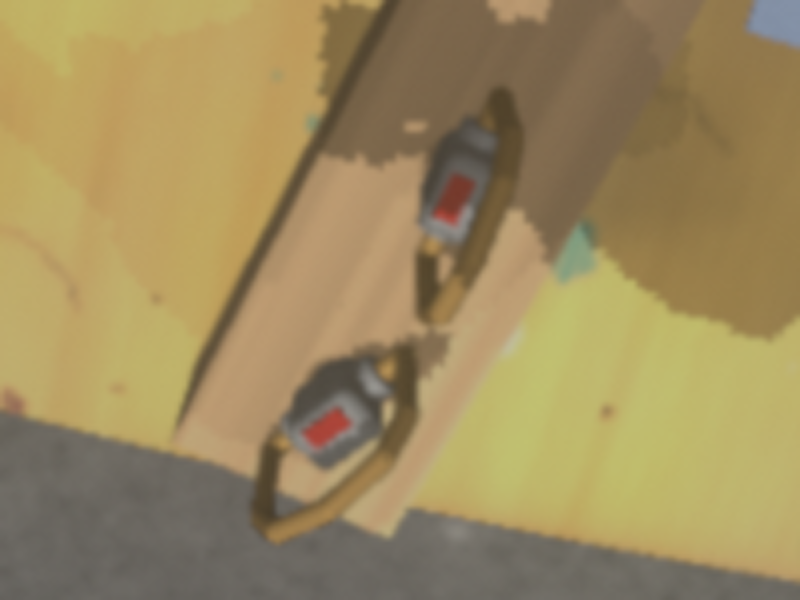

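Close view of the two pins at crop (457,192) and (330,425), rings up. Their +x sides are not clear yet, so I'll look from directly above.

carry_out(
  moves=[
    [1, -0.3, 0, 0.17, 0, 0, 0],
    [1, -0.3, 0, 0.17, 0, 0, 0],
    [1, -0.3, 0, 0.17, 0, 0, 0],
    [1, -0.3, 0, 0.17, 0, 0, 0],
    [1, -0.3, 0, 0.17, 0, 0, 0],
  ],
)

```text
time: 3.42
tool_pos: [0.6238, -0.3712, 0.1286]
tool_rot: [-0.002, 0.614, 0.789, -0.0]
contact_force: [-0.1, 1.3, -0.6]
gripper_width: 0.997
```

Run:
```python
from h import *
from plant import manip
s=manip.state();print(s["time"],s["tool_pos"],s["joint_pos"])
K,E=cam("wrist");np.savez("w3.npz",K=K,E=E)
im=manip.grab_frame("wrist");cv2.imwrite("pics/w3f.png",im[:,:,::-1])
for p in([.609,-.27,.064],[.601,-.324,.064]):print(proj(K,E,np.array(p),1))
u,v=proj(K,E,np.array([.605,-.297,.08]),1).astype(int)
x0,y0=max(u-133,0),max(v-100,0);print(x0,y0)
cv2.imwrite("pics/w3.png",cv2.resize(im[y0:y0+200,x0:x0+266,::-1],(798,600),interpolation=cv2.INTER_CUBIC))
```

```text
3.4167 [ 0.6238 -0.3712  0.1286] [-0.6392  0.3593  1.436  -0.0001  1.3502 -0.8865]
[338.1808  79.917 ]
[300.2062 169.5571]
186 24
```

View pics/w3.png

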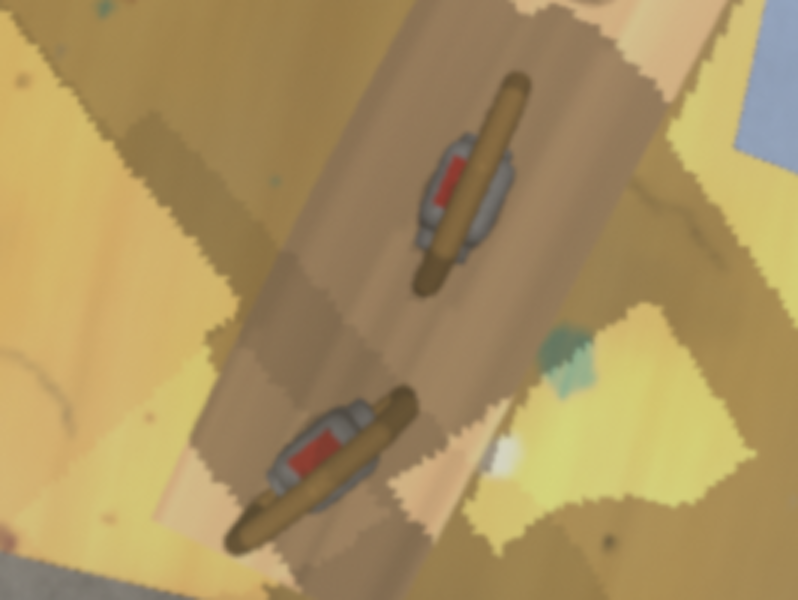

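Seen from above, pin A's ring runs (517,82)–(427,288) with its mark to the left. Pin B's ring runs (404,397)–(238,543) with its mark to the upper left. Head centres are ~(466,198) and (325,455).

Run:
```python
from h import *
w=np.load("w3.npz");K,E=w["K"],w["E"]
w2=np.load("w2.npz")
P=lambda u,v,z:atz(*ray(K,E,186+u/3,24+v/3,1),z)
for n,a,b,h,m,m2 in[("A",(517,82),(427,288),(466,198),(450,182),(455,198)),("B",(404,397),(238,543),(325,455),(315,455),(327,428))]:
    mid=((a[0]+b[0])/2,(a[1]+b[1])/2)
    e=P(*a,.08)-P(*b,.08);x=np.array([-e[1],e[0]]);
    mk=P(*m,.064);c=P(*mid,.094)
    x/=np.linalg.norm(x); x*=np.sign(x@(mk-P(*h,.064))[:2]); 
    print(n,"ringmid",c,"head",P(*h,.064),"mark",mk,"width",np.linalg.norm(e),"x dir",np.degrees(np.arctan2(x[1],x[0])))
    p,r=tri([ray(K,E,186+m[0]/3,24+m[1]/3,1),ray(w2["K"],w2["E"],218+m2[0]/4,202+m2[1]/4,1)]);print("  mark tri",p,r)
```

```text
A ringmid [ 0.6114 -0.2763  0.094 ] head [ 0.6121 -0.2751  0.064 ] mark [ 0.6085 -0.2729  0.064 ] width 0.03941634205455556 x dir 171.47962895567255
  mark tri [ 0.6091 -0.273   0.0653] [np.float64(0.000625182095112959), np.float64(0.0006251820951129868)]
B ringmid [ 0.5995 -0.3265  0.094 ] head [ 0.5986 -0.3282  0.064 ] mark [ 0.5968 -0.3286  0.064 ] width 0.038807185624218705 x dir 145.30368172276616
  mark tri [ 0.5969 -0.3284  0.0654] [np.float64(6.13231382694382e-05), np.float64(6.132313826951119e-05)]
```

```bash
python3 -c "
from h import *
go([.6117,-.2757,.115],np.radians(-8.5),1)"
```

```text
shift [0.2364 0.0271 0.039 ] turn [-0.0027 -0.0039  0.7935] | alt turn [ 0.0054 -0.0038 -5.4897] dist 0.09643585804688397 j6 -0.8861257689605645
```

carry_out(
  moves=[
    [1, 0.236, 0.027, 0.039, 0, 0, 0.79],
    [1, 0.236, 0.027, 0.039, 0, 0, 0.79],
    [1, 0.236, 0.027, 0.039, 0, 0, 0.79],
    [1, 0.236, 0.027, 0.039, 0, 0, 0.79],
    [1, 0.236, 0.027, 0.039, 0, 0, 0.79],
    [1, 0.236, 0.027, 0.039, 0, 0, 0.79],
  ],
)

```text
time: 3.97
tool_pos: [0.6129, -0.2766, 0.118]
tool_rot: [0.002, 0.756, 0.655, 0.0]
contact_force: [0.6, -0.0, 0.7]
gripper_width: 1.0
```

Run:
```python
from h import *
from plant import manip
s=manip.state();print(s["time"],s["tool_pos"],s["joint_pos"])
go([.6117,-.2757,.048],np.radians(-8.5),1)
K,E=cam("wrist");np.savez("w4.npz",K=K,E=E)
im=manip.grab_frame("wrist");cv2.imwrite("pics/w4f.png",im[:,:,::-1])
u,v=proj(K,E,np.array([.6117,-.2757,.07]),1).astype(int)
x0,y0=max(u-100,0),max(v-75,0);y0=min(y0,330);print(x0,y0)
cv2.imwrite("pics/w4.png",cv2.resize(im[y0:y0+150,x0:x0+200,::-1],(800,600),interpolation=cv2.INTER_CUBIC))
```

```text
3.9667 [ 0.6129 -0.2766  0.118 ] [-0.5345  0.248   1.591  -0.0002  1.2992 -0.3908]
shift [ 0.0021 -0.0039  0.1749] turn [0.0062 0.0029 0.0095] | alt turn [-0.0046  0.0098 -6.2737] dist 0.06997819648511372 j6 -0.39080396187930466
215 189
```

View pics/w4.png

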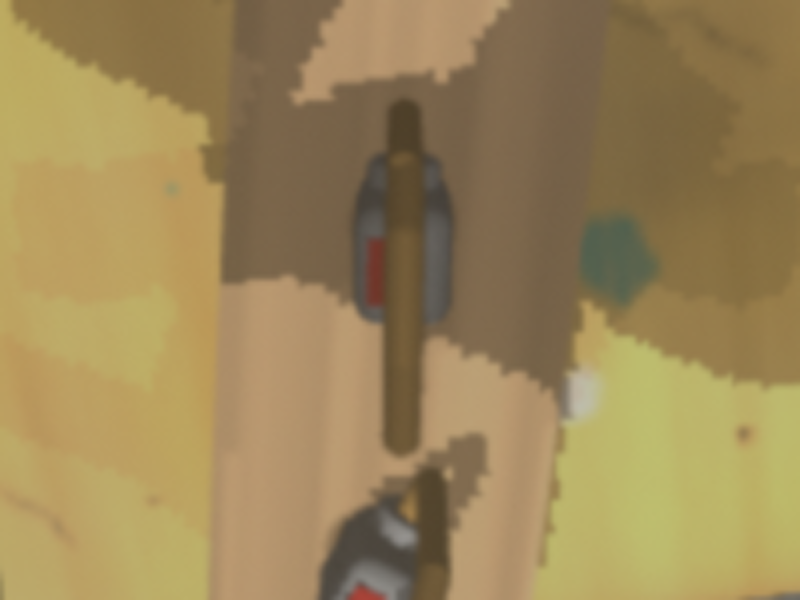

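Pin A sits centred under the tool, with its ring vertical at crop x≈403, its mark at (377,272) and its head at x 357–452.

Run:
```python
from h import *
from plant import manip
w=np.load("w4.npz");K,E=w["K"],w["E"];s=manip.state();Q=quat(s["tool_rot"])
for n,u,v,z in[("mark",377,272,.064),("headtop centre",404,272,.064)]:
    p=atz(*ray(K,E,215+u/4,189+v/4,1),z);print(n,p,"tool frame",Q.inv().apply(p-s["tool_pos"]))
```

```text
mark [ 0.6084 -0.2732  0.064 ] tool frame [ 0.0035 -0.0051  0.0536]
headtop centre [ 0.6122 -0.2738  0.064 ] tool frame [ 0.0035 -0.0013  0.0536]
```

carry_out(
  moves=[
    [1, 0, -0.003, 0.175, 0, 0, 0],
    [1, 0, -0.003, 0.175, 0, 0, 0],
    [1, 0, -0.003, 0.175, 0, 0, 0],
    [1, 0, -0.003, 0.175, 0, 0, 0],
  ],
)

```text
time: 4.35
tool_pos: [0.6095, -0.2767, 0.0441]
tool_rot: [-0.002, 0.757, 0.653, -0.001]
contact_force: [0.2, -0.3, 1.0]
gripper_width: 1.006
```

Run:
```python
from h import *
from plant import manip
print(manip.state())
go([.6117,-.2757,.048],np.radians(-8.5),1)
```

```text
{'time': 4.35, 'joint_pos': array([-0.5373,  0.3277,  1.6288, -0.    ,  1.189 , -0.3901]), 'joint_vel': array([ 0.0012, -0.0428, -0.0562,  0.0003, -0.007 ,  0.0041]), 'joint_efforts': array([  0.0296, -45.0728, -31.1964,  -0.0018,   0.0361,  -0.0067]), 'tool_pos': array([ 0.6095, -0.2767,  0.0441]), 'tool_rot': array([-0.0019,  0.7572,  0.6532, -0.0006]), 'contact_force': array([ 0.164 , -0.3273,  1.0491]), 'ft_torque': array([-0.0033, -0.0574, -0.0445]), 'gripper_width': 1.0057271615832524}
shift [ 0.0034  0.0051 -0.0098] turn [-0.0073 -0.003   0.0023] | alt turn [ 0.0047 -0.0114 -6.2808] dist 0.00463602067024341 j6 -0.3901309366854571
```

carry_out(
  moves=[
    [1, 0.006, 0.004, -0.008, 0, 0, 0],
    [1, 0.006, 0.004, -0.008, 0, 0, 0],
    [0, 0.006, 0.004, -0.008, 0, 0, 0],
    [0, 0.006, 0.004, -0.008, 0, 0, 0],
    [0, 0.006, 0.004, -0.008, 0, 0, 0],
    [0, 0.006, 0.004, -0.008, 0, 0, 0],
    [0, 0.006, 0.004, -0.008, 0, 0, 0],
    [0, 0.006, 0.004, -0.008, 0, 0, 0],
  ],
)

```text
time: 5.02
tool_pos: [0.6126, -0.2745, 0.049]
tool_rot: [-0.0, 0.757, 0.653, -0.0]
contact_force: [-2.0, 1.0, 12.0]
gripper_width: 0.147
```

carry_out(
  moves=[
    [0, 0, 0, 0, 0, 0, 0],
    [0, 0, 0, 0, 0, 0, 0],
    [0, 0, 0, 0, 0, 0, 0],
    [0, 0, 0, 0, 0, 0, 0],
  ],
)

```text
time: 5.35
tool_pos: [0.6128, -0.2746, 0.0491]
tool_rot: [0.0, 0.757, 0.653, 0.0]
contact_force: [-0.3, 0.2, 2.2]
gripper_width: 0.145
```

Run:
```python
from h import *
from plant import manip
s=manip.state();print(s)
```

```text
{'time': 5.35, 'joint_pos': array([-0.532 ,  0.3235,  1.6246,  0.    ,  1.1933, -0.3851]), 'joint_vel': array([ 0.0007,  0.0008, -0.0005, -0.0009,  0.0005, -0.0002]), 'joint_efforts': array([ -0.0305, -45.7225, -32.0992,  -0.0055,  -0.0836,   0.0013]), 'tool_pos': array([ 0.6128, -0.2746,  0.0491]), 'tool_rot': array([0.0001, 0.7571, 0.6533, 0.    ]), 'contact_force': array([-0.3254,  0.2465,  2.1924]), 'ft_torque': array([0.0255, 0.0868, 0.0079]), 'gripper_width': 0.1446822136336466}
```

carry_out(
  moves=[
    [0, 0, 0, -0.05, 0, 0, 0],
    [0, 0, 0, -0.1, 0, 0, 0],
    [0, 0, 0, -0.2, 0, 0, 0],
    [0, 0, 0, -0.3, 0, 0, 0],
    [0, 0, 0, -0.425, 0, 0, 0],
    [0, 0, 0, -0.425, 0, 0, 0],
    [0, 0, 0, -0.425, 0, 0, 0],
  ],
)

```text
time: 5.93
tool_pos: [0.6147, -0.2758, 0.2243]
tool_rot: [0.004, 0.757, 0.653, 0.001]
contact_force: [-0.2, -0.5, -1.4]
gripper_width: 0.146
```

Run:
```python
from h import *
from plant import manip
s=manip.state();print(s["tool_pos"],s["contact_force"],s["gripper_width"])
go([.4667,.1394,.22],np.radians(14.1),1)
```

```text
[ 0.6147 -0.2758  0.2243] [-0.1784 -0.4513 -1.4002] 0.14555200505719987
shift [ 0.9726 -0.5181  0.0031] turn [ 0.0153  0.0101 -0.7861] | alt turn [ 0.014  -0.0213  5.497 ] dist 0.4408025589473236 j6 -0.38508577048463344
```

carry_out(
  moves=[
    [0, 0.1, -0.05, 0, 0, 0, 0],
    [0, 0.2, -0.1, 0, 0, 0, 0],
    [0, 0.29, -0.15, 0, 0, 0, 0],
    [0, 0.39, -0.2, 0, 0, 0, 0],
    [0, 0.486, -0.259, 0, 0, 0, 0],
    [0, 0.486, -0.259, 0, 0, 0, 0],
    [0, 0.486, -0.259, 0, 0, 0, 0],
  ],
)

```text
time: 6.52
tool_pos: [0.5363, -0.064, 0.2155]
tool_rot: [-0.002, 0.756, 0.655, -0.001]
contact_force: [0.6, -0.8, -1.2]
gripper_width: 0.143
```

carry_out(
  moves=[
    [0, 0.1, -0.05, 0, 0, 0, -0.16],
    [0, 0.2, -0.1, 0, 0, 0, -0.32],
    [0, 0.29, -0.15, 0, 0, 0, -0.48],
    [0, 0.39, -0.2, 0, 0, 0, -0.64],
    [0, 0.486, -0.259, 0, 0, 0, -0.78],
    [0, 0.486, -0.259, 0, 0, 0, -0.78],
    [0, 0.486, -0.259, 0, 0, 0, -0.78],
    [0, 0.486, -0.259, 0, 0, 0, -0.78],
  ],
)

```text
time: 7.18
tool_pos: [0.4647, 0.1398, 0.2175]
tool_rot: [-0.0, 0.616, 0.788, -0.001]
contact_force: [0.5, -0.8, -1.8]
gripper_width: 0.146
```

Run:
```python
from h import *
from plant import manip
s=manip.state();print(s["time"],s["tool_pos"],s["contact_force"],s["gripper_width"])
go([.4667,.1394,.15],np.radians(14.1),1)
```

```text
7.1833 [0.4647 0.1398 0.2175] [ 0.49   -0.8257 -1.7829] 0.1455010075622661
shift [-0.0021  0.005   0.1688] turn [-0.004   0.0018 -0.006 ] | alt turn [0.0029 0.0062 6.2772] dist 0.0675457639060083 j6 -0.10357230190574344
```

carry_out(
  moves=[
    [0, -0.002, 0.005, 0.08, 0, 0, 0],
    [0, -0.002, 0.005, 0.15, 0, 0, 0],
    [0, -0.002, 0.005, 0.2, 0, 0, 0],
    [0, -0.002, 0.005, 0.23, 0, 0, 0],
    [0, -0.002, 0.005, 0.23, 0, 0, 0],
    [0, -0.002, 0.005, 0.23, 0, 0, 0],
    [0, -0.002, 0.005, 0.23, 0, 0, 0],
  ],
)

```text
time: 7.77
tool_pos: [0.4682, 0.1396, 0.1284]
tool_rot: [0.001, 0.617, 0.787, 0.001]
contact_force: [0.1, -0.5, -1.3]
gripper_width: 0.147
```

Run:
```python
from h import *
from plant import manip
s=manip.state();print(s["time"],s["tool_pos"],s["contact_force"],s["gripper_width"])
K,E=cam("wrist");np.savez("w5.npz",K=K,E=E,t=s["tool_pos"],q=s["tool_rot"])
im=manip.grab_frame("wrist");cv2.imwrite("pics/w5f.png",im[:,:,::-1])
u,v=proj(K,E,np.array([.4667,.1394,.08]),1).astype(int)
x0,y0=max(u-100,0),max(v-75,0);y0=min(y0,330);print(x0,y0)
cv2.imwrite("pics/w5.png",cv2.resize(im[y0:y0+150,x0:x0+200,::-1],(800,600),interpolation=cv2.INTER_CUBIC))
```

```text
7.7667 [0.4682 0.1396 0.1284] [ 0.0848 -0.5305 -1.2688] 0.14655560789867753
215 190
```

View pics/w5.png

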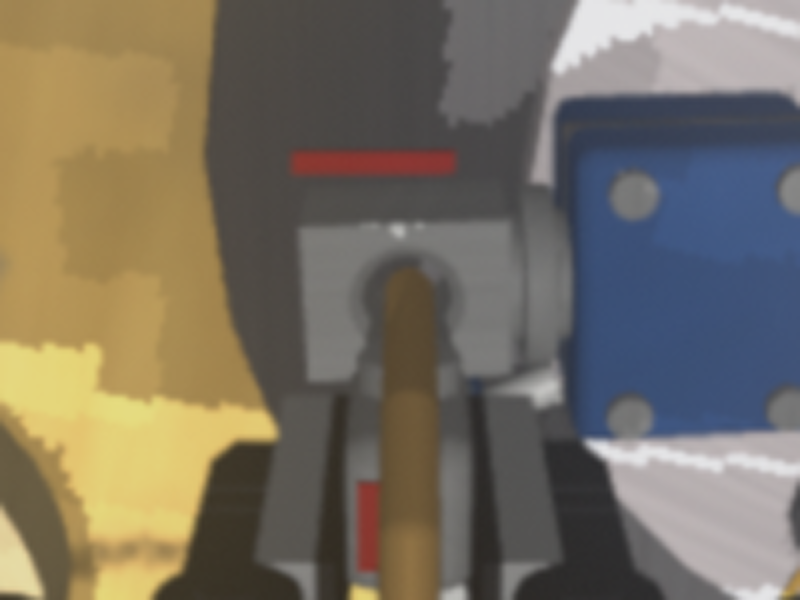

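The stud hole's centre is at crop (409,297). The pin hangs over it with the shank at x≈409 and the mark at (369,525).

Run:
```python
from h import *
w=np.load("w5.npz");K,E=w["K"],w["E"];Q=quat(w["q"]);t=w["t"]
c=np.array([.5753,.1667])
for n,u,v,z in[("hole",408,297,.07),("mark",369,525,t[2]+.015),("head ctr",411,525,t[2]+.015)]:
    p=atz(*ray(K,E,215+u/4,190+v/4,1),z);q=p[:2]-c;print(n,p,"tool frame",Q.inv().apply(p-t),np.linalg.norm(q),np.degrees(np.arctan2(q[1],q[0])))
for u,v in[(300,227),(517,220)]:
    print(atz(*ray(K,E,215+u/4,190+v/4,1),.07))
```

```text
hole [0.468  0.1366 0.07  ] tool frame [-0.0028 -0.001   0.0584] 0.11140833758639057 -164.313618549001
mark [0.4632 0.1396 0.1434] tool frame [ 0.0013 -0.0048 -0.015 ] 0.11536137679162496 -166.43358003192648
head ctr [0.4672 0.1406 0.1434] tool frame [ 0.0013 -0.0007 -0.015 ] 0.11123198591037192 -166.44613572682857
[0.4505 0.1433 0.07  ]
[0.4803 0.1517 0.07  ]
```

carry_out(
  moves=[
    [0, -0.01, -0.001, 0, 0, 0, -0.05],
    [0, -0.01, -0.001, 0, 0, 0, -0.05],
    [0, -0.01, -0.001, 0.02, 0, 0, -0.05],
    [0, -0.01, -0.001, 0.035, 0, 0, -0.05],
    [0, -0.01, -0.001, 0.045, 0, 0, -0.05],
    [0, -0.01, -0.001, 0.055, 0, 0, -0.05],
    [0, -0.01, -0.001, 0.065, 0, 0, -0.05],
    [0, -0.01, -0.001, 0.065, 0, 0, -0.05],
  ],
)

```text
time: 8.48
tool_pos: [0.4675, 0.1362, 0.1002]
tool_rot: [0.0, 0.606, 0.795, 0.0]
contact_force: [2.6, 0.7, -2.0]
gripper_width: 0.141
```

carry_out(
  moves=[
    [0, 0, 0, 0.01, 0, 0, 0],
    [0, 0, 0, 0.02, 0, 0, 0],
    [0, 0, 0, 0.03, 0, 0, 0],
    [0, 0, 0, 0.03, 0, 0, 0],
    [0, 0, 0, 0.03, 0, 0, 0],
  ],
)

```text
time: 8.9
tool_pos: [0.4676, 0.1362, 0.0885]
tool_rot: [0.0, 0.606, 0.795, 0.0]
contact_force: [4.3, 1.1, -3.8]
gripper_width: 0.142
```

Run:
```python
from h import *
from plant import manip
s=manip.state();print(s["time"],s["tool_pos"],s["contact_force"],s["ft_torque"],s["gripper_width"])
go([.4680,.1366,.077],np.radians(15.7),1)
```

```text
8.9 [0.4676 0.1362 0.0885] [ 4.3348  1.0687 -3.7544] [ 0.1292 -0.7775 -0.0409] 0.14195560345643166
shift [0.0007 0.0013 0.0287] turn [ 0.0016 -0.0001 -0.0122] | alt turn [-0.0001 -0.0025  6.271 ] dist 0.011503804515628407 j6 -0.13759604056698654
```

carry_out(
  moves=[
    [0, 0, 0.001, 0.01, 0, 0, 0],
    [0, 0, 0.001, 0.02, 0, 0, 0],
    [0, 0, 0.001, 0.028, 0, 0, 0],
    [0, 0, 0.001, 0.031, 0, 0, 0],
    [0, 0, 0.001, 0.031, 0, 0, 0],
    [0, 0, 0.001, 0.031, 0, 0, 0],
  ],
)

```text
time: 9.4
tool_pos: [0.4678, 0.1362, 0.077]
tool_rot: [-0.0, 0.606, 0.795, -0.0]
contact_force: [-0.4, 0.4, 4.9]
gripper_width: 0.144
```

carry_out(
  moves=[
    [0.5, 0, 0, 0, 0, 0, 0],
    [0.5, 0, 0, 0, 0, 0, 0],
    [0.5, 0, 0, 0, 0, 0, 0],
    [0.5, 0, 0, 0, 0, 0, 0],
    [0.5, 0, 0, -0.05, 0, 0, 0],
    [0.5, 0, 0, -0.1, 0, 0, 0],
    [0.5, 0, 0, -0.17, 0, 0, 0],
    [0.5, 0, 0, -0.17, 0, 0, 0],
  ],
)

```text
time: 10.07
tool_pos: [0.471, 0.1367, 0.1502]
tool_rot: [0.003, 0.606, 0.795, 0.003]
contact_force: [1.1, -0.6, 1.1]
gripper_width: 0.501
```

carry_out(
  moves=[
    [0.5, 0, 0.04, 0, 0, 0, 0],
    [0.5, 0, 0.085, 0, 0, 0, 0],
    [0, 0, 0.085, 0, 0, 0, 0],
    [0, 0, 0.085, 0, 0, 0, 0],
    [0, 0, 0.085, 0, 0, 0, 0],
    [0, 0, 0.085, 0, 0, 0, 0],
    [0, 0, 0.085, 0.06, 0, 0, 0],
    [0, 0, 0.085, 0.11, 0, 0, 0],
  ],
)

```text
time: 10.73
tool_pos: [0.5009, 0.1452, 0.1011]
tool_rot: [0.001, 0.606, 0.795, 0.001]
contact_force: [-0.8, 0.3, -1.1]
gripper_width: 0.003
```

Run:
```python
from h import *
from plant import manip
s=manip.state();print(s["time"],s["tool_pos"],s["contact_force"],s["gripper_width"])
go([.4680,.1366,.1],np.radians(15.7),1)
K,E=cam("wrist")
im=manip.grab_frame("wrist");cv2.imwrite("pics/w6.png",im[150:,100:540,::-1])
```

```text
10.7333 [0.5009 0.1452 0.1011] [-0.7667  0.3464 -1.0599] 0.0027088491912928892
shift [ 0.001  -0.0851  0.0024] turn [ 0.0058  0.0008 -0.0121] | alt turn [ 0.0012 -0.0091  6.2711] dist 0.03406776089178569 j6 -0.12850302169118674
```

View pics/w6.png

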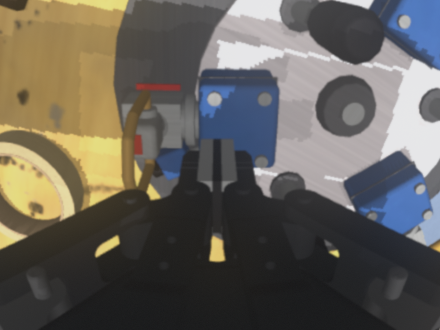

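Pin A stands in the stud at ~(148,135) with its ring up at x≈135 and its mark outward at (138,145). The shut fingers are inward of it, so I'll push outward.

carry_out(
  moves=[
    [0, 0, -0.04, 0, 0, 0, 0],
    [0, 0, -0.07, 0, 0, 0, 0],
    [0, 0, -0.1, 0, 0, 0, 0],
    [0, 0, -0.13, 0, 0, 0, 0],
    [0, 0, -0.16, 0, 0, 0, 0],
    [0, 0, -0.16, 0, 0, 0, 0],
    [0, 0, -0.16, -0.25, 0, 0, 0],
    [0, 0, -0.16, -0.25, 0, 0, 0],
  ],
)

```text
time: 11.45
tool_pos: [0.4362, 0.128, 0.1819]
tool_rot: [-0.003, 0.606, 0.795, -0.002]
contact_force: [1.9, 0.0, 1.4]
gripper_width: 0.004
```

Run:
```python
from h import *
from plant import manip
s=manip.state();print(s["time"],s["tool_pos"],s["contact_force"],s["gripper_width"])
c=np.array([.5753,.1667])
a=np.radians(-164.3+60);print("post ccw",c+.065*np.array([np.cos(a),np.sin(a)]))
a=np.radians(-164.3-60);print("post cw",c+.065*np.array([np.cos(a),np.sin(a)]))
im=manip.grab_frame("wrist");t=manip.grab_frame("side")
d=np.hstack([im[60:360,120:520],cv2.resize(t[170:270,210:350],(420,300),interpolation=cv2.INTER_CUBIC)[:,:400]])
cv2.imwrite("pics/w7.png",d[:,:,::-1])
```

```text
11.45 [0.4362 0.128  0.1819] [1.8878 0.0137 1.4196] 0.0039783467912880505
post ccw [0.5592 0.1037]
post cw [0.5288 0.2121]
```

View pics/w7.png

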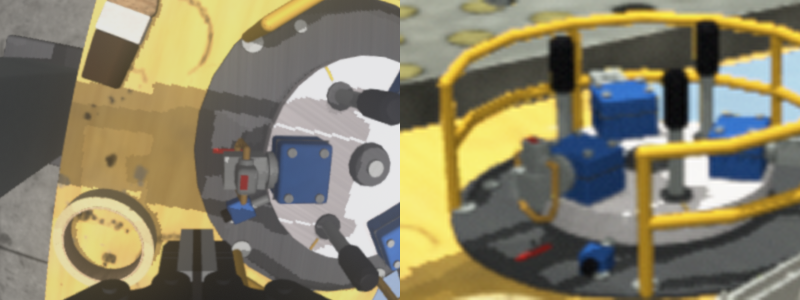

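Ring A is shut: the side crop shows it looped under the stud at (540,205). Now to a post, to turn the table.

carry_out(
  moves=[
    [0.5, 0, 0, 0, 0, 0, -0.2],
    [0.5, 0, 0, 0, 0, 0, -0.4],
    [0.5, 0, 0, 0, 0, 0, -0.6],
    [0.5, 0, 0, 0, 0, 0, -0.8],
    [0.5, 0, 0, 0, 0, 0, -1],
    [0.5, 0, 0, 0, 0, 0, -1],
  ],
)

```text
time: 12.05
tool_pos: [0.439, 0.1283, 0.1839]
tool_rot: [0.0, 0.39, 0.921, 0.0]
contact_force: [-0.2, 0.3, -0.6]
gripper_width: 0.5
```

carry_out(
  moves=[
    [0.5, 0, 0, 0, 0, 0, -0.2],
    [0.5, 0, 0, 0, 0, 0, -0.4],
    [0.5, 0, 0, 0, 0, 0, -0.6],
    [0.5, 0, 0, 0, 0, 0, -0.8],
    [0.5, 0, 0, 0, 0, 0, -1],
    [0.5, 0, 0, 0, 0, 0, -1],
  ],
)

```text
time: 12.55
tool_pos: [0.4389, 0.1283, 0.1839]
tool_rot: [0.0, 0.151, 0.988, 0.0]
contact_force: [0.6, 0.3, -1.1]
gripper_width: 0.497
```

Run:
```python
from h import *
go([.5592,.1037,.182],np.radians(75.7),1)
```

```text
shift [-0.3053  0.0312  0.0047] turn [ 0.0002  0.0003 -0.1081] | alt turn [ 0.0005 -0.0003  6.1751] dist 0.12276606593177938 j6 -1.1457504466731088
```

carry_out(
  moves=[
    [0.5, -0.1, 0.01, 0, 0, 0, -0.05],
    [0.5, -0.2, 0.02, 0, 0, 0, -0.1],
    [0.5, -0.305, 0.031, 0, 0, 0, -0.108],
    [0.5, -0.305, 0.031, 0, 0, 0, -0.108],
    [0.5, -0.305, 0.031, 0, 0, 0, -0.108],
    [0.5, -0.305, 0.031, 0.08, 0, 0, -0.108],
    [0.5, -0.305, 0.031, 0.14, 0, 0, -0.108],
    [0.5, -0.305, 0.031, 0.14, 0, 0, -0.108],
  ],
)

```text
time: 13.22
tool_pos: [0.5544, 0.1038, 0.1225]
tool_rot: [-0.005, 0.125, 0.992, -0.001]
contact_force: [-1.3, -0.0, -1.6]
gripper_width: 0.5
```

Run:
```python
from h import *
from plant import manip
s=manip.state();print(s["time"],s["tool_pos"],s["contact_force"],s["gripper_width"])
go([.5592,.1037,.1],np.radians(75.7),1)
```

```text
13.2167 [0.5544 0.1038 0.1225] [-1.3446 -0.0019 -1.5711] 0.5004713249296268
shift [-0.0123  0.0028  0.056 ] turn [-0.0056 -0.0187 -0.0028] | alt turn [-0.0294  0.0089  6.2803] dist 0.022964201596161332 j6 -1.266653828614046
```

carry_out(
  moves=[
    [0.5, 0, 0, 0.035, 0, 0, 0],
    [0.5, 0, 0, 0.065, 0, 0, 0],
    [0.5, 0, 0, 0.065, 0, 0, 0],
    [0.5, 0, 0, 0.065, 0, 0, 0],
    [0, 0, 0, 0.065, 0, 0, 0],
    [0, 0, 0, 0.065, 0, 0, 0],
    [0, 0, 0, 0.065, 0, 0, 0],
    [0, 0, 0, 0.065, 0, 0, 0],
  ],
)

```text
time: 13.88
tool_pos: [0.56, 0.1044, 0.1035]
tool_rot: [0.001, 0.124, 0.992, 0.001]
contact_force: [-0.6, 4.3, 4.1]
gripper_width: 0.211
```

Run:
```python
from h import *
from plant import manip
s=manip.state();print(s["time"],s["tool_pos"],s["contact_force"],s["ft_torque"],s["gripper_width"])
go([.5592,.1037,.1],np.radians(75.7),1)
```

```text
13.8833 [0.56   0.1044 0.1035] [-0.5789  4.3042  4.1423] [0.5411 0.08   0.0011] 0.21060779024135295
shift [ 0.0015 -0.0022  0.0087] turn [0.004  0.0044 0.0015] | alt turn [-0.0069  0.0063 -6.2817] dist 0.0036259693412245063 j6 -1.2693114426273369
```

carry_out(
  moves=[
    [0, 0.0113, 0.0004, 0, 0, 0, 0.14],
    [0, 0.0226, 0.0016, 0, 0, 0, 0.279],
    [0, 0.0338, 0.0036, 0, 0, 0, 0.419],
    [0, 0.0448, 0.0063, 0, 0, 0, 0.558],
    [0, 0.0556, 0.0098, 0, 0, 0, 0.698],
    [0, 0.0661, 0.014, 0, 0, 0, 0.838],
    [0, 0.0661, 0.014, 0, 0, 0, 0.838],
  ],
)

```text
time: 14.47
tool_pos: [0.536, 0.1164, 0.1035]
tool_rot: [0.002, 0.328, 0.945, 0.001]
contact_force: [3.6, 3.3, 3.4]
gripper_width: 0.213
```

carry_out(
  moves=[
    [0, 0.0113, 0.0004, 0, 0, 0, 0.14],
    [0, 0.0226, 0.0016, 0, 0, 0, 0.279],
    [0, 0.0338, 0.0036, 0, 0, 0, 0.419],
    [0, 0.0448, 0.0063, 0, 0, 0, 0.558],
    [0, 0.0556, 0.0098, 0, 0, 0, 0.698],
    [0, 0.0661, 0.014, 0, 0, 0, 0.838],
    [0, 0.0661, 0.014, 0, 0, 0, 0.838],
  ],
)

```text
time: 15.05
tool_pos: [0.5184, 0.1382, 0.1035]
tool_rot: [0.0, 0.517, 0.856, 0.002]
contact_force: [1.9, 5.8, 5.2]
gripper_width: 0.212
```

Run:
```python
from h import *
from plant import manip
s=manip.state();print(s["time"],s["tool_pos"],s["contact_force"],s["ft_torque"],s["gripper_width"])
q=s["tool_pos"][:2]-[.5753,.1667];print(np.linalg.norm(q),np.degrees(np.arctan2(q[1],q[0])),s["joint_pos"])
```

```text
15.05 [0.5184 0.1382 0.1035] [1.8754 5.8377 5.2353] [ 0.9403 -0.1452 -0.1739] 0.21237274315053886
0.06359453437000831 -153.39313790650675 [ 0.1202 -0.0454  1.9332  0.0033  1.2505 -0.3642]
```

carry_out(
  moves=[
    [0, 0.0113, 0.0004, 0, 0, 0, 0.14],
    [0, 0.0226, 0.0016, 0, 0, 0, 0.279],
    [0, 0.0338, 0.0036, 0, 0, 0, 0.419],
    [0, 0.0448, 0.0063, 0, 0, 0, 0.558],
    [0, 0.0556, 0.0098, 0, 0, 0, 0.698],
    [0, 0.0661, 0.014, 0, 0, 0, 0.838],
    [0, 0.0661, 0.014, 0, 0, 0, 0.838],
  ],
)

```text
time: 15.63
tool_pos: [0.5118, 0.1629, 0.1035]
tool_rot: [0.001, 0.683, 0.73, 0.001]
contact_force: [2.6, 0.2, 6.4]
gripper_width: 0.211
```

carry_out(
  moves=[
    [0, 0.0113, 0.0004, 0, 0, 0, 0.14],
    [0, 0.0226, 0.0016, 0, 0, 0, 0.279],
    [0, 0.0338, 0.0036, 0, 0, 0, 0.419],
    [0, 0.0448, 0.0063, 0, 0, 0, 0.558],
    [0, 0.0556, 0.0098, 0, 0, 0, 0.698],
    [0, 0.0661, 0.014, 0, 0, 0, 0.838],
    [0, 0.0661, 0.014, 0, 0, 0, 0.838],
  ],
)

```text
time: 16.22
tool_pos: [0.5158, 0.1904, 0.1034]
tool_rot: [0.0, 0.82, 0.572, 0.003]
contact_force: [3.3, 3.6, 4.7]
gripper_width: 0.212
```

carry_out(
  moves=[
    [0, 0.0113, 0.0004, 0, 0, 0, 0.14],
    [0, 0.0226, 0.0016, 0, 0, 0, 0.279],
    [0, 0.0338, 0.0036, 0, 0, 0, 0.419],
    [0, 0.0448, 0.0063, 0, 0, 0, 0.558],
    [0, 0.0556, 0.0098, 0, 0, 0, 0.698],
    [0, 0.0661, 0.014, 0, 0, 0, 0.838],
    [0, 0.0661, 0.014, 0, 0, 0, 0.838],
  ],
)

```text
time: 16.8
tool_pos: [0.5303, 0.2129, 0.1034]
tool_rot: [-0.0, 0.921, 0.389, 0.002]
contact_force: [3.2, 3.2, 5.5]
gripper_width: 0.209
```

Run:
```python
from h import *
from plant import manip
s=manip.state();print(s["time"],s["tool_pos"],s["contact_force"],s["ft_torque"],s["gripper_width"])
q=s["tool_pos"][:2]-[.5753,.1667];print(np.linalg.norm(q),np.degrees(np.arctan2(q[1],q[0])),s["joint_pos"])
```

```text
16.8 [0.5303 0.2129 0.1034] [3.1891 3.1502 5.4952] [ 0.3838 -0.3651  0.1214] 0.20911815598318717
0.06449474666976379 134.22623011754627 [0.2512 0.0369 1.8511 0.0009 1.2491 1.0228]
```

carry_out(
  moves=[
    [0.6, 0, 0, 0, 0, 0, 0],
    [0.6, 0, 0, 0, 0, 0, 0],
    [0.6, 0, 0, 0, 0, 0, 0],
    [0.6, 0, 0, -0.08, 0, 0, 0],
    [0.8, 0, 0, -0.18, 0, 0, 0],
    [1, 0, 0, -0.27, 0, 0, 0],
    [1, 0, 0, -0.27, 0, 0, 0],
    [1, 0, 0, -0.27, 0, 0, 0],
  ],
)

```text
time: 17.47
tool_pos: [0.5296, 0.2121, 0.2128]
tool_rot: [0.001, 0.921, 0.389, 0.002]
contact_force: [-0.3, -0.6, -0.6]
gripper_width: 1.004
```

Run:
```python
from h import *
from plant import manip
s=manip.state();print(s["time"],s["tool_pos"],s["gripper_width"])
go([.599,-.326,.2],np.radians(-34.7),1)
K,E=cam("top");t=manip.grab_frame("top")
d=np.vstack([cv2.resize(t[160:240,395:515],(600,400),interpolation=cv2.INTER_CUBIC)])
cv2.imwrite("pics/t2.png",d[:,:,::-1])
o=cv2.imread("pics/top0.png")[:,:,::-1]
df=np.abs(t.astype(int)-o)[165:240,400:515].max(2);print("rack change px",(df>40).sum())
```

```text
17.4667 [0.5296 0.2121 0.2128] 1.0044499241488283
shift [-0.8424  1.063   0.0316] turn [ 0.0062 -0.0073 -0.3336] | alt turn [-0.0109 -0.0092  5.9496] dist 0.5426667013888189 j6 1.023075316008644
rack change px 725
```

carry_out(
  moves=[
    [1, -0.42, 0.53, 0, 0, 0, 0],
    [1, -0.42, 0.53, 0, 0, 0, 0],
    [1, -0.42, 0.53, 0, 0, 0, 0],
    [1, -0.42, 0.53, 0, 0, 0, 0],
    [1, -0.42, 0.53, 0, 0, 0, 0],
    [1, -0.42, 0.53, 0, 0, 0, 0],
    [1, -0.42, 0.53, 0, 0, 0, 0],
    [1, -0.42, 0.53, 0, 0, 0, 0],
  ],
)

```text
time: 18.18
tool_pos: [0.5614, -0.0602, 0.2067]
tool_rot: [-0.001, 0.922, 0.386, -0.002]
contact_force: [0.4, 0.2, -0.1]
gripper_width: 0.998
```

carry_out(
  moves=[
    [1, -0.42, 0.53, 0.03, 0, 0, -0.33],
    [1, -0.42, 0.53, 0.03, 0, 0, -0.33],
    [1, -0.42, 0.53, 0.03, 0, 0, -0.33],
    [1, -0.42, 0.53, 0.03, 0, 0, -0.33],
    [1, -0.42, 0.53, 0.03, 0, 0, -0.33],
    [1, -0.42, 0.53, 0.03, 0, 0, -0.33],
    [1, -0.42, 0.53, 0.03, 0, 0, -0.33],
    [1, -0.42, 0.53, 0.03, 0, 0, -0.33],
  ],
)

```text
time: 18.85
tool_pos: [0.5959, -0.3276, 0.1943]
tool_rot: [-0.002, 0.887, 0.461, -0.001]
contact_force: [-0.5, 0.1, -0.1]
gripper_width: 1.004
```

carry_out(
  moves=[
    [1, 0, 0, 0, 0, 0, 0],
    [1, 0, 0, 0, 0, 0, 0],
  ],
)

```text
time: 19.02
tool_pos: [0.5966, -0.3228, 0.1958]
tool_rot: [-0.002, 0.886, 0.463, -0.001]
contact_force: [0.7, -0.5, -0.2]
gripper_width: 1.001
```

Run:
```python
from h import *
from plant import manip
s=manip.state();print(s["time"],s["tool_pos"],s["joint_pos"])
K,E=cam("wrist");np.savez("w8.npz",K=K,E=E,t=s["tool_pos"],q=s["tool_rot"])
im=manip.grab_frame("wrist");cv2.imwrite("pics/w8f.png",im[:,:,::-1])
print(proj(K,E,np.array([.599,-.327,.064]),1))
cv2.imwrite("pics/w8.png",cv2.resize(im[90:390,120:520,::-1],(800,600),interpolation=cv2.INTER_CUBIC))
```

```text
19.0167 [ 0.5966 -0.3228  0.1958] [-0.6058  0.2005  1.5114  0.0006  1.4334  0.0012]
[323.5216 228.0419]
```

View pics/w8.png

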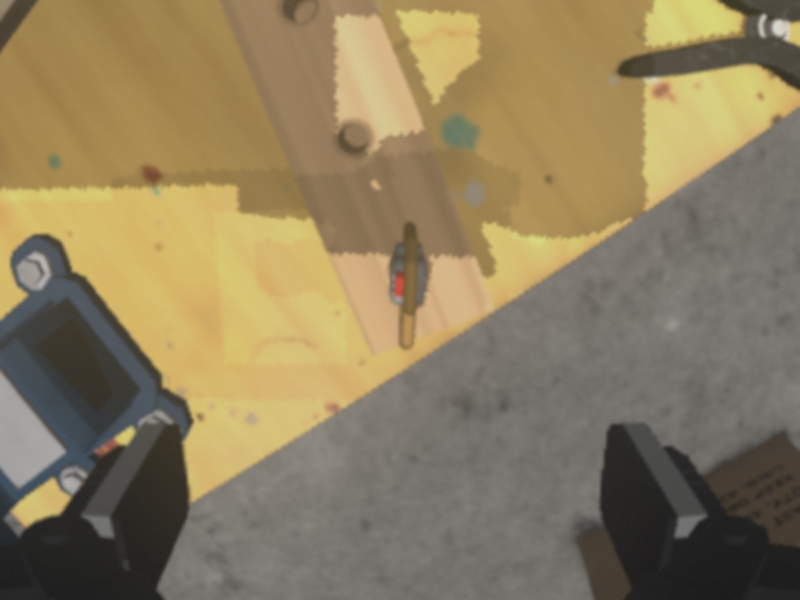

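The rack is unmoved: pin B is at crop (405,284), its ring is edge-on at x≈409, and its mark is at (399,286) on the left. I'll locate the mark by colour in code.

```bash
cat > red.py <<'E'
from h import *
def red(im,box):
    x0,y0,x1,y1=box;c=im[y0:y1,x0:x1].astype(int)
    m=((c[...,0]>110)&(c[...,1]<90)&(c[...,2]<90)).astype(np.uint8)
    n,l,st,ce=cv2.connectedComponentsWithStats(m);i=1+np.argmax(st[1:,4]);
    return st[i][:2]+[x0,y0],st[i][2:4],st[i][4],(st[i][0]+st[i][2]/2+x0-.5,st[i][1]+st[i][3]/2+y0-.5)
E
python3 - <<'E'
from red import *
im=cv2.imread("pics/w8f.png")[:,:,::-1];w=np.load("w8.npz")
r=red(im,(300,210,345,260));print(r)
p=atz(*ray(w["K"],w["E"],*r[3],1),.064);print(p,quat(w["q"]).inv().apply(p-w["t"]))
p=atz(*ray(w["K"],w["E"],120+408/2,r[3][1],1),.064);print("head",p,quat(w["q"]).inv().apply(p-w["t"]))
go([p[0],p[1],.115],np.radians(-34.7),1)
E
```

```text
(array([318, 225]), array([ 5, 13], dtype=int32), np.int32(49), (np.float64(320.0), np.float64(231.0)))
[ 0.5954 -0.3274  0.064 ] [-0.0045  0.0021  0.1318]
head [ 0.598  -0.3292  0.064 ] [-0.0045  0.0052  0.1318]
shift [-0.0121  0.0121  0.2036] turn [-0.0053 -0.0009 -0.0015] | alt turn [-0.0014  0.0084  6.2817] dist 0.08173454332987821 j6 0.0011308450225674424
```

carry_out(
  moves=[
    [1, -0.012, 0.012, 0.1, 0, 0, 0],
    [1, -0.012, 0.012, 0.2, 0, 0, 0],
    [1, -0.012, 0.012, 0.2, 0, 0, 0],
    [1, -0.012, 0.012, 0.2, 0, 0, 0],
    [1, -0.012, 0.012, 0.2, 0, 0, 0],
  ],
)

```text
time: 19.48
tool_pos: [0.5993, -0.3305, 0.1197]
tool_rot: [0.001, 0.886, 0.464, 0.0]
contact_force: [0.9, 0.7, 0.9]
gripper_width: 0.997
```

Run:
```python
from red import *
from plant import manip
s=manip.state();K,E=cam("wrist");im=manip.grab_frame("wrist");cv2.imwrite("pics/w9f.png",im[:,:,::-1])
print(s["tool_pos"],s["contact_force"])
u,v=proj(K,E,np.array([.598,-.3292,.064]),1).astype(int);print(u,v)
r=red(im,(u-40,v-40,u+40,v+40));print(r)
p=atz(*ray(K,E,*r[3],1),.064);Q=quat(s["tool_rot"]);print(p,Q.inv().apply(p-s["tool_pos"]))
```

```text
[ 0.5993 -0.3305  0.1197] [0.9153 0.6559 0.875 ]
314 259
(array([305, 252]), array([ 5, 17], dtype=int32), np.int32(77), (np.float64(307.0), np.float64(260.0)))
[ 0.5944 -0.3271  0.064 ] [ 0.0001 -0.006   0.0557]
```

carry_out(
  moves=[
    [1, 0, -0.003, 0.06, 0, 0, 0],
    [1, 0, -0.003, 0.12, 0, 0, 0],
    [1, 0, -0.003, 0.165, 0, 0, 0],
    [1, 0, -0.003, 0.175, 0, 0, 0],
    [1, 0, -0.003, 0.175, 0, 0, 0],
    [1, 0, -0.003, 0.175, 0, 0, 0],
  ],
)

```text
time: 20.03
tool_pos: [0.5989, -0.3313, 0.0506]
tool_rot: [0.002, 0.886, 0.463, 0.001]
contact_force: [1.7, -0.6, 0.0]
gripper_width: 0.999
```

carry_out(
  moves=[
    [0, 0, 0, 0, 0, 0, 0],
    [0, 0, 0, 0, 0, 0, 0],
    [0, 0, 0, 0, 0, 0, 0],
    [0, 0, 0, 0, 0, 0, 0],
    [0, 0, 0, 0, 0, 0, 0],
    [0, 0, 0, 0, 0, 0, 0],
    [0, 0, 0, 0, 0, 0, 0],
    [0, 0, 0, 0, 0, 0, 0],
  ],
)

```text
time: 20.7
tool_pos: [0.5976, -0.3307, 0.0482]
tool_rot: [0.0, 0.886, 0.463, 0.0]
contact_force: [-0.5, 0.2, 2.7]
gripper_width: 0.142
```

carry_out(
  moves=[
    [0, 0, 0, -0.05, 0, 0, 0],
    [0, 0, 0, -0.1, 0, 0, 0],
    [0, 0, 0, -0.2, 0, 0, 0],
    [0, 0, 0, -0.3, 0, 0, 0],
    [0, 0, 0, -0.425, 0, 0, 0],
    [0, 0, 0, -0.425, 0, 0, 0],
    [0, 0, 0, -0.425, 0, 0, 0],
  ],
)

```text
time: 21.28
tool_pos: [0.5995, -0.3319, 0.2234]
tool_rot: [0.004, 0.886, 0.463, 0.002]
contact_force: [-0.0, -0.8, -2.3]
gripper_width: 0.145
```

Run:
```python
from h import *
from plant import manip
s=manip.state();print(s["time"],s["tool_pos"],s["contact_force"],s["gripper_width"])
go([.468,.1366,.22],np.radians(14.1),1)
```

```text
21.2833 [ 0.5995 -0.3319  0.2234] [-0.0088 -0.7516 -2.3317] 0.14505518934588224
shift [ 0.7737 -0.9387 -0.0002] turn [ 0.0173  0.0079 -1.7079] | alt turn [ 0.0096 -0.0211  4.5752] dist 0.48658961920099825 j6 -0.006258529117276803
```

carry_out(
  moves=[
    [0, 0.08, -0.1, 0, 0, 0, 0],
    [0, 0.16, -0.19, 0, 0, 0, 0],
    [0, 0.24, -0.29, 0, 0, 0, 0],
    [0, 0.31, -0.38, 0, 0, 0, 0],
    [0, 0.387, -0.469, 0, 0, 0, 0],
    [0, 0.387, -0.469, 0, 0, 0, 0],
    [0, 0.387, -0.469, 0, 0, 0, 0],
    [0, 0.387, -0.469, 0, 0, 0, 0],
  ],
)

```text
time: 21.95
tool_pos: [0.5301, -0.0942, 0.2145]
tool_rot: [-0.002, 0.886, 0.464, -0.002]
contact_force: [-0.6, 0.2, -2.1]
gripper_width: 0.143
```

carry_out(
  moves=[
    [0, 0.08, -0.1, 0, 0, 0, -0.2],
    [0, 0.16, -0.19, 0, 0, 0, -0.4],
    [0, 0.24, -0.29, 0, 0, 0, -0.6],
    [0, 0.31, -0.38, 0, 0, 0, -0.85],
    [0, 0.387, -0.469, 0, 0, 0, -0.85],
    [0, 0.387, -0.469, 0, 0, 0, -0.85],
    [0, 0.387, -0.469, 0, 0, 0, -0.85],
    [0, 0.387, -0.469, 0, 0, 0, -0.85],
  ],
)

```text
time: 22.62
tool_pos: [0.4657, 0.1384, 0.216]
tool_rot: [-0.0, 0.768, 0.64, -0.001]
contact_force: [-0.9, -0.4, -0.8]
gripper_width: 0.144
```

carry_out(
  moves=[
    [0, 0, 0, 0.05, 0, 0, -0.2],
    [0, 0, 0, 0.1, 0, 0, -0.4],
    [0, 0, 0, 0.15, 0, 0, -0.6],
    [0, 0, 0, 0.2, 0, 0, -0.86],
    [0, 0, 0, 0.23, 0, 0, -0.86],
    [0, 0, 0, 0.23, 0, 0, -0.86],
    [0, 0, 0, 0.23, 0, 0, -0.86],
    [0, 0, 0, 0.23, 0, 0, -0.86],
  ],
)

```text
time: 23.28
tool_pos: [0.4674, 0.1374, 0.1269]
tool_rot: [0.001, 0.616, 0.788, 0.0]
contact_force: [-0.2, 0.6, -1.5]
gripper_width: 0.143
```

Run:
```python
from red import *
from plant import manip
s=manip.state();print(s["time"],s["tool_pos"],s["contact_force"],s["gripper_width"])
K,E=cam("wrist");np.savez("w10.npz",K=K,E=E,t=s["tool_pos"],q=s["tool_rot"])
im=manip.grab_frame("wrist");cv2.imwrite("pics/w10f.png",im[:,:,::-1])
u,v=proj(K,E,np.array([.468,.1366,.08]),1).astype(int)
x0,y0=max(u-100,0),max(v-75,0);y0=min(y0,330);print(x0,y0)
cv2.imwrite("pics/w10.png",cv2.resize(im[y0:y0+150,x0:x0+200,::-1],(800,600),interpolation=cv2.INTER_CUBIC))
go([.468,.1366,.125],np.radians(14.1),1)
```

```text
23.2833 [0.4674 0.1374 0.1269] [-0.1763  0.5596 -1.4756] 0.14321379818222446
219 193
shift [-0.0026  0.0003  0.0059] turn [ 0.005   0.0008 -0.0024] | alt turn [ 0.0012 -0.0078  6.2808] dist 0.002597530726188861 j6 -0.11145339426783056
```

View pics/w10.png

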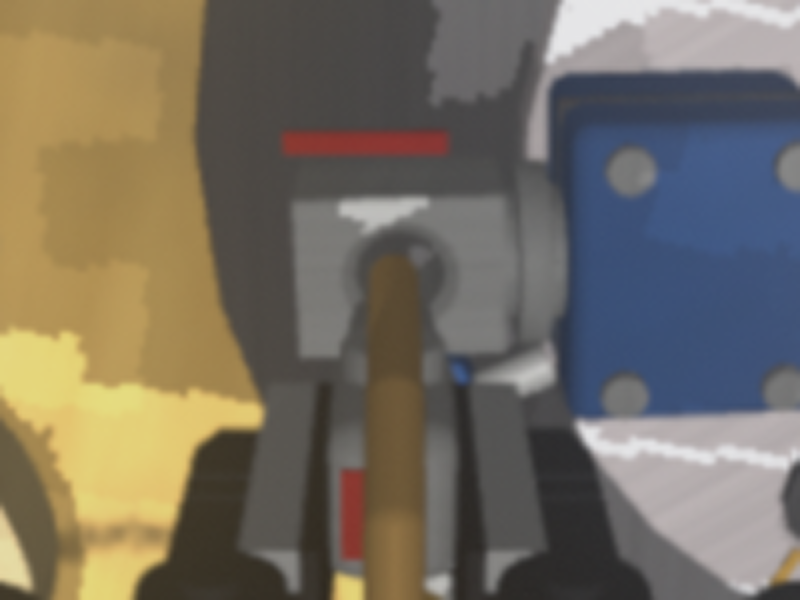

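The stud hole's centre is at crop (401,273), the pin head's centre at (395,514) and the mark at (354,514).

Run:
```python
from h import *
w=np.load("w10.npz");K,E=w["K"],w["E"];Q=quat(w["q"]);t=w["t"]
for n,u,v,z in[("hole",401,273,.07),("head ctr",395,514,t[2]+.016),("tip",396,330,t[2]-.038)]:
    p=atz(*ray(K,E,219+u/4,193+v/4,1),z);print(n,p,"tool frame",Q.inv().apply(p-t))
a,b=[atz(*ray(K,E,219+u/4,193+v/4,1),.07) for u,v in[(292,200),(507,195)]]
print(np.degrees(np.arctan2(*(b-a)[1::-1])))
```

```text
hole [0.4678 0.1371 0.07  ] tool frame [-0.0004  0.0003  0.0569]
head ctr [0.4662 0.1389 0.1429] tool frame [ 0.0018 -0.0007 -0.016 ]
tip [0.4673 0.136  0.0889] tool frame [-0.0013 -0.0005  0.038 ]
15.368582589498878
```

carry_out(
  moves=[
    [0, -0.0055, 0.002, 0, 0, 0, -0.045],
    [0, -0.0055, 0.002, 0, 0, 0, -0.045],
    [0, -0.0055, 0.002, 0.02, 0, 0, -0.045],
    [0, -0.0055, 0.002, 0.035, 0, 0, -0.045],
    [0, -0.0055, 0.002, 0.045, 0, 0, -0.045],
    [0, -0.0055, 0.002, 0.055, 0, 0, -0.045],
    [0, -0.0055, 0.002, 0.065, 0, 0, -0.045],
    [0, -0.0055, 0.002, 0.065, 0, 0, -0.045],
  ],
)

```text
time: 24.0
tool_pos: [0.4677, 0.136, 0.099]
tool_rot: [0.0, 0.606, 0.796, 0.0]
contact_force: [2.4, -0.1, -3.0]
gripper_width: 0.141
```

carry_out(
  moves=[
    [0, 0, 0, 0.01, 0, 0, 0],
    [0, 0, 0, 0.02, 0, 0, 0],
    [0, 0, 0, 0.03, 0, 0, 0],
    [0, 0, 0, 0.03, 0, 0, 0],
    [0, 0, 0, 0.03, 0, 0, 0],
  ],
)

```text
time: 24.42
tool_pos: [0.4678, 0.136, 0.0874]
tool_rot: [0.0, 0.606, 0.796, 0.0]
contact_force: [3.2, 0.4, -3.4]
gripper_width: 0.148
```

Run:
```python
from h import *
from plant import manip
s=manip.state();print(s["time"],s["tool_pos"],s["contact_force"],s["ft_torque"],s["gripper_width"])
```

```text
24.4167 [0.4678 0.136  0.0874] [ 3.1574  0.3811 -3.4262] [ 0.086  -0.5952  0.0078] 0.14770976580819115
```

carry_out(
  moves=[
    [0, 0, 0.001, 0.01, 0, 0, 0],
    [0, 0, 0.001, 0.02, 0, 0, 0],
    [0, 0, 0.001, 0.028, 0, 0, 0],
    [0, 0, 0.001, 0.03, 0, 0, 0],
    [0, 0, 0.001, 0.03, 0, 0, 0],
    [0, 0, 0.001, 0.03, 0, 0, 0],
  ],
)

```text
time: 24.92
tool_pos: [0.468, 0.1361, 0.0762]
tool_rot: [-0.0, 0.606, 0.796, -0.0]
contact_force: [-1.1, 0.2, 3.2]
gripper_width: 0.147
```

Seated. Release, then flip the ring exactly as before.

carry_out(
  moves=[
    [0.5, 0, 0, 0, 0, 0, 0],
    [0.5, 0, 0, 0, 0, 0, 0],
    [0.5, 0, 0, 0, 0, 0, 0],
    [0.5, 0, 0, 0, 0, 0, 0],
    [0.5, 0, 0, -0.05, 0, 0, 0],
    [0.5, 0, 0, -0.1, 0, 0, 0],
    [0.5, 0, 0, -0.17, 0, 0, 0],
    [0.5, 0, 0, -0.17, 0, 0, 0],
  ],
)

```text
time: 25.58
tool_pos: [0.4714, 0.1366, 0.1497]
tool_rot: [0.003, 0.606, 0.796, 0.003]
contact_force: [1.1, 0.4, 0.5]
gripper_width: 0.499
```

carry_out(
  moves=[
    [0.5, 0, 0.04, 0, 0, 0, 0],
    [0.5, 0, 0.085, 0, 0, 0, 0],
    [0, 0, 0.085, 0, 0, 0, 0],
    [0, 0, 0.085, 0, 0, 0, 0],
    [0, 0, 0.085, 0, 0, 0, 0],
    [0, 0, 0.085, 0, 0, 0, 0],
    [0, 0, 0.085, 0.06, 0, 0, 0],
    [0, 0, 0.085, 0.11, 0, 0, 0],
  ],
)

```text
time: 26.25
tool_pos: [0.5012, 0.1452, 0.1004]
tool_rot: [0.001, 0.606, 0.796, 0.001]
contact_force: [-0.4, 0.4, 0.1]
gripper_width: 0.003
```

carry_out(
  moves=[
    [0, 0, -0.04, 0, 0, 0, 0],
    [0, 0, -0.07, 0, 0, 0, 0],
    [0, 0, -0.1, 0, 0, 0, 0],
    [0, 0, -0.13, 0, 0, 0, 0],
    [0, 0, -0.16, 0, 0, 0, 0],
    [0, 0, -0.16, 0, 0, 0, 0],
    [0, 0, -0.16, -0.25, 0, 0, 0],
    [0, 0, -0.16, -0.25, 0, 0, 0],
  ],
)

```text
time: 26.92
tool_pos: [0.4364, 0.1278, 0.1808]
tool_rot: [-0.003, 0.606, 0.796, -0.003]
contact_force: [1.5, -0.2, 0.6]
gripper_width: -0.002
```

Run:
```python
from h import *
from plant import manip
s=manip.state();print(s["time"],s["tool_pos"],s["contact_force"],s["gripper_width"])
go([.5592,.1037,.182],np.radians(75.7),1)
im=manip.grab_frame("wrist");t=manip.grab_frame("side")
d=np.hstack([im[60:360,120:520],cv2.resize(t[170:270,210:350],(420,300),interpolation=cv2.INTER_CUBIC)[:,:400]])
cv2.imwrite("pics/w11.png",d[:,:,::-1])
```

```text
26.9167 [0.4364 0.1278 0.1808] [ 1.5057 -0.1519  0.6268] -0.002310884662514038
shift [-0.1396  0.2798 -0.0052] turn [-0.0119 -0.0096 -2.1038] | alt turn [-0.0111  0.0137  4.1794] dist 0.1250947862330426 j6 -0.14848752377736724
```

View pics/w11.png

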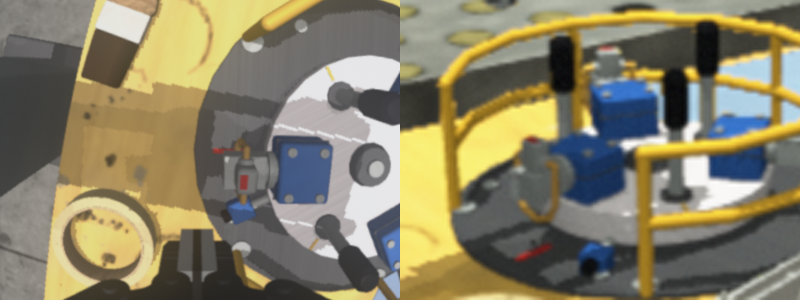

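Ring B is shut under its stud, and pin A is visible on the rear stud at (608,50) in the side crop. Now I'll turn the table 60° with the same post to park it.

carry_out(
  moves=[
    [0.5, 0, 0, 0, 0, 0, -0.2],
    [0.5, 0, 0, 0, 0, 0, -0.4],
    [0.5, 0, 0, 0, 0, 0, -0.6],
    [0.5, 0, 0, 0, 0, 0, -0.8],
    [0.5, 0, 0, 0, 0, 0, -1],
    [0.5, 0, 0, 0, 0, 0, -1],
  ],
)

```text
time: 27.52
tool_pos: [0.4393, 0.1281, 0.183]
tool_rot: [0.0, 0.389, 0.921, 0.0]
contact_force: [-0.9, -0.0, 0.1]
gripper_width: 0.501
```

carry_out(
  moves=[
    [0.5, 0, 0, 0, 0, 0, -0.2],
    [0.5, 0, 0, 0, 0, 0, -0.4],
    [0.5, 0, 0, 0, 0, 0, -0.6],
    [0.5, 0, 0, 0, 0, 0, -0.8],
    [0.5, 0, 0, 0, 0, 0, -1],
    [0.5, 0, 0, 0, 0, 0, -1],
  ],
)

```text
time: 28.02
tool_pos: [0.4392, 0.1281, 0.183]
tool_rot: [0.0, 0.15, 0.989, -0.0]
contact_force: [0.4, 0.1, -0.6]
gripper_width: 0.498
```

carry_out(
  moves=[
    [0.5, -0.1, 0.01, 0, 0, 0, -0.05],
    [0.5, -0.2, 0.02, 0, 0, 0, -0.1],
    [0.5, -0.305, 0.031, 0, 0, 0, -0.108],
    [0.5, -0.305, 0.031, 0, 0, 0, -0.108],
    [0.5, -0.305, 0.031, 0, 0, 0, -0.108],
    [0.5, -0.305, 0.031, 0, 0, 0, -0.108],
  ],
)

```text
time: 28.52
tool_pos: [0.559, 0.1037, 0.1825]
tool_rot: [-0.001, 0.125, 0.992, -0.0]
contact_force: [-0.2, 0.2, 0.2]
gripper_width: 0.495
```

Run:
```python
from h import *
go([.5597,.1042,.102],np.radians(75.7),1)
```

```text
shift [-0.0018  0.0016  0.2014] turn [-0.0006 -0.0029 -0.001 ] | alt turn [-0.0046  0.0009  6.2822] dist 0.08054832059589055 j6 -1.268218771243546
```

carry_out(
  moves=[
    [0.5, 0, 0.001, 0.08, 0, 0, 0],
    [0.5, 0, 0.001, 0.15, 0, 0, 0],
    [0.5, 0, 0.001, 0.2, 0, 0, 0],
    [0.5, 0, 0.001, 0.2, 0, 0, 0],
    [0.5, 0, 0.001, 0.2, 0, 0, 0],
    [0.5, 0, 0.001, 0.2, 0, 0, 0],
  ],
)

```text
time: 29.02
tool_pos: [0.5599, 0.1045, 0.1054]
tool_rot: [0.002, 0.123, 0.992, 0.0]
contact_force: [-0.1, -0.1, 0.7]
gripper_width: 0.499
```

carry_out(
  moves=[
    [0, 0, 0, 0, 0, 0, 0],
    [0, 0, 0, 0, 0, 0, 0],
    [0, 0, 0, 0, 0, 0, 0],
    [0, 0, 0, 0, 0, 0, 0],
    [0, 0, 0, 0, 0, 0, 0],
  ],
)

```text
time: 29.43
tool_pos: [0.5607, 0.1042, 0.1059]
tool_rot: [0.002, 0.123, 0.992, 0.0]
contact_force: [-2.1, -0.6, 7.5]
gripper_width: 0.212
```

carry_out(
  moves=[
    [0, 0.0113, 0.0004, 0, 0, 0, 0.14],
    [0, 0.0226, 0.0016, 0, 0, 0, 0.279],
    [0, 0.0338, 0.0036, 0, 0, 0, 0.419],
    [0, 0.0448, 0.0063, 0, 0, 0, 0.558],
    [0, 0.0556, 0.0098, 0, 0, 0, 0.698],
    [0, 0.0661, 0.014, 0, 0, 0, 0.838],
    [0, 0.0661, 0.014, 0, 0, 0, 0.838],
  ],
)

```text
time: 30.02
tool_pos: [0.5366, 0.1161, 0.1058]
tool_rot: [0.002, 0.328, 0.945, 0.0]
contact_force: [0.2, -1.4, 6.8]
gripper_width: 0.209
```

carry_out(
  moves=[
    [0, 0.0113, 0.0004, 0, 0, 0, 0.14],
    [0, 0.0226, 0.0016, 0, 0, 0, 0.279],
    [0, 0.0338, 0.0036, 0, 0, 0, 0.419],
    [0, 0.0448, 0.0063, 0, 0, 0, 0.558],
    [0, 0.0556, 0.0098, 0, 0, 0, 0.698],
    [0, 0.0661, 0.014, 0, 0, 0, 0.838],
    [0, 0.0661, 0.014, 0, 0, 0, 0.838],
  ],
)

```text
time: 30.6
tool_pos: [0.5186, 0.1381, 0.1059]
tool_rot: [0.0, 0.517, 0.856, 0.002]
contact_force: [-4.3, 2.0, 8.4]
gripper_width: 0.207
```

carry_out(
  moves=[
    [0, 0.0113, 0.0004, 0, 0, 0, 0.14],
    [0, 0.0198, 0.0012, 0, 0, 0, 0.244],
    [0, 0.0338, 0.0036, 0, 0, 0, 0.419],
    [0, 0.0393, 0.0048, 0, 0, 0, 0.489],
    [0, 0.0393, 0.0048, 0, 0, 0, 0.489],
    [0, 0.0393, 0.0048, 0, 0, 0, 0.489],
  ],
)

```text
time: 31.1
tool_pos: [0.5135, 0.1519, 0.1059]
tool_rot: [0.001, 0.617, 0.787, 0.001]
contact_force: [-2.4, -0.9, 7.8]
gripper_width: 0.208
```

Run:
```python
from h import *
from plant import manip
s=manip.state();print(s["time"],s["tool_pos"],s["contact_force"],s["ft_torque"],s["gripper_width"])
q=s["tool_pos"][:2]-[.5753,.1667];print(np.linalg.norm(q),np.degrees(np.arctan2(q[1],q[0])))
```

```text
31.1 [0.5135 0.1519 0.1059] [-2.3985 -0.9136  7.7686] [-0.1385  0.3918  0.0149] 0.2084351934330164
0.06359476992254669 -166.50666756380113
```

Release, lift and check.

carry_out(
  moves=[
    [0.5, 0, 0, 0, 0, 0, 0],
    [0.5, 0, 0, 0, 0, 0, 0],
    [0.5, 0, 0, 0, 0, 0, 0],
    [0.5, 0, 0, 0, 0, 0, 0],
    [0.5, 0, 0, -0.1, 0, 0, 0],
    [0.5, 0, 0, -0.2, 0, 0, 0],
    [0.5, 0, 0, -0.3, 0, 0, 0],
    [0.5, 0, 0, -0.3, 0, 0, 0],
  ],
)

```text
time: 31.77
tool_pos: [0.5166, 0.1523, 0.2333]
tool_rot: [0.005, 0.617, 0.787, 0.006]
contact_force: [0.5, -0.3, 2.2]
gripper_width: 0.5
```

carry_out(
  moves=[
    [0.5, -0.1, 0, 0, 0, 0, 0],
    [0.5, -0.2, 0, 0, 0, 0, 0],
    [0.5, -0.3, 0, 0, 0, 0, 0],
    [0.5, -0.38, 0, 0, 0, 0, 0],
    [0.5, -0.38, 0, 0, 0, 0, 0],
    [0.5, -0.38, 0, 0, 0, 0, 0],
    [0.5, -0.38, 0, 0, 0, 0, 0],
  ],
)

```text
time: 32.35
tool_pos: [0.5482, 0.0043, 0.2227]
tool_rot: [-0.001, 0.617, 0.787, -0.0]
contact_force: [0.3, -0.5, 1.3]
gripper_width: 0.502
```

Run:
```python
from h import *
from plant import manip
s=manip.state();print(s["time"],s["tool_pos"],s["contact_force"])
t=manip.grab_frame("top");w=manip.grab_frame("wrist");sd=manip.grab_frame("side")
K,E=cam("wrist");np.savez("w12.npz",K=K,E=E)
cv2.imwrite("pics/w12f.png",w[:,:,::-1])
d=np.zeros((600,800,3),np.uint8)
d[:300,:400]=w[60:360,200:600]
d[:300,400:]=cv2.resize(sd[170:275,215:355],(400,300),interpolation=cv2.INTER_CUBIC)
d[300:,:300]=cv2.resize(t[125:305,130:310],(300,300))
d[300:,300:]=cv2.resize(t[60:360,80:480+100],(500,300))
cv2.imwrite("pics/fin.png",d[:,:,::-1])
```

```text
32.35 [0.5482 0.0043 0.2227] [ 0.2627 -0.4776  1.2535]
```

View pics/fin.png

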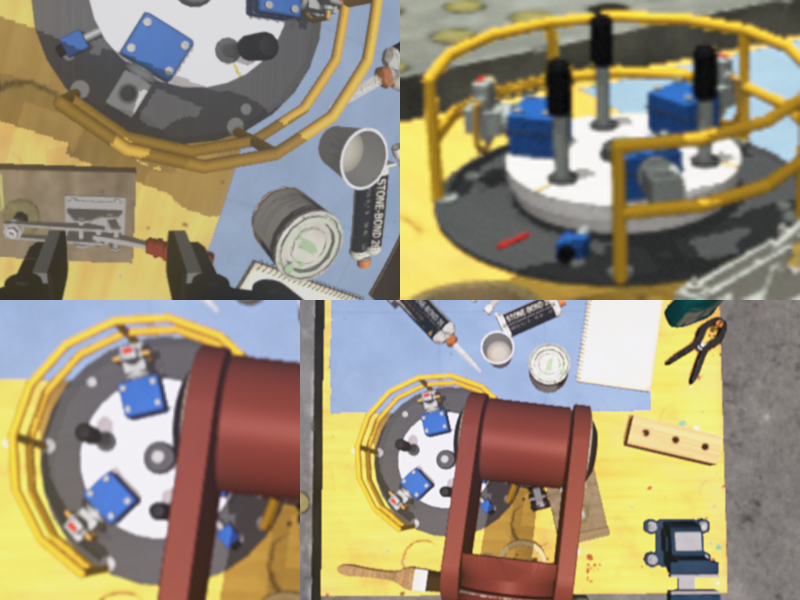

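Run:
```python
from h import *
w=np.load("w12.npz");p=atz(*ray(w["K"],w["E"],328,153,1),.07)[:2]-[.5753,.1667]
print(np.linalg.norm(p),np.degrees(np.arctan2(p[1],p[0])),"want",-165.9+60)
from plant import manip
sd=manip.grab_frame("side")
cv2.imwrite("pics/s3.png",cv2.resize(sd[185:240,220:350],(780,330),interpolation=cv2.INTER_CUBIC)[:,:,::-1])
```

```text
0.11166375680116086 -107.07469833605592 want -105.9
```

View pics/s3.png

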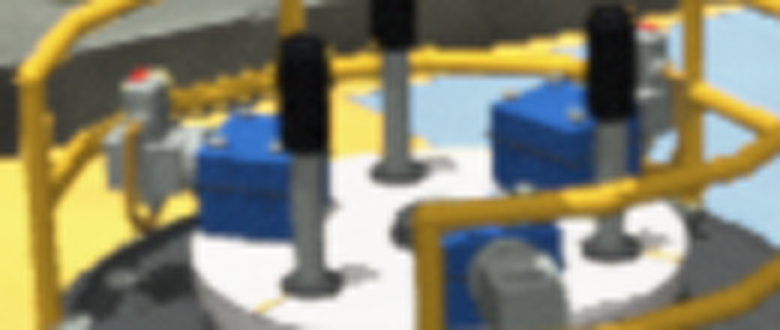

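Both pins stand fully seated. The left ring is looped under at (145,215). Pin A's ring is hidden here, but it was seen shut before. The parked angle is within about 1.2° (~1.3 mm at the post). I'll hand in.

```bash
python3 -c "
from plant import manip
print(manip.job_done())"
```

```text
the job is handed in; nothing more can be done
None
```

I fitted and locked both pins, parked the table with a post in the window, and handed the job in at about 32 s of robot time. Only two pins were in the block, and no verdict comes back.

- **Pins:** both went fully down into studs of their own, with the red marks facing out, and each ring was flipped shut in the window. I turned the table 120° between the two pins and 60° afterwards to park it.
- **Parking:** a stud measured after release put the table 1.2° from the click. That leaves the post about 1.3 mm from the window point, against a limit of 7 mm.
- **Rings:** each was seen shut right after its flip. In the last picture pin 2's ring is visibly under its stud, but pin 1's is hidden behind a post, so I did not see it shut again at the end.
- **Bystanders:** the tin and tape were never approached and no contact showed. I did not measure their positions again at the end; the last overview shows the tin in place, while the arm hides most of the tape.
- **Robot:** it ended clear of everything above the table; the last force reading was about 1 N.
- **Disagreement:** at the start the table read 23° off a click, then clicked by itself so that a stud stood in the window. It rested about 1.6° off there, and both pins still went in with low force.
- **Budget:** I viewed 15 pictures, one over the budget.

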